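Find the tired tag clip and take it out of use

ROBOT

A 6-joint arm with a two-finger parallel gripper is mounted at the origin on the work surface. World frame = base frame: x ahead of the robot, y to its left, z up, the work surface at z = 0. Lengths are in m, angles in rad, forces in N, time in s.
With the tool pointing down it reaches from about 0.4 to 0.825 m from the base axis. Payload 7 kg.
Tool frame: the origin (TCP) lies between the finger pads; the fingertips stand 25 mm ahead of it and the grasp point (between the pads) lies 6 mm ahead of it (arm.tip_extent is the z of the fingertips in the tool frame, in m); z points along the fingers, x is the direction in which the jaws open and shut, and the axes are right-handed (so a half turn about z gives the same grasp; the last joint's range is limited). The gripper opens to 88 mm and grips with 3 to 60 N. Pads are 19 mm wide; open, the fingers measure 130 mm over their backs; the gripper's body (78 mm by 193 mm) begins 47 mm behind the grasp point.
Start: joints at [1.53, 0.359, 0.012, 0, -1.224, -0.288], TCP at [0.218, 0.639, 0.23] pointing down, gripper open.
Joint ranges: [-3.07, 3.07], [-1.43, 2.12], [-1.02, 1.25], [-3.03, 1.67], [-3.05, -0], [-3.03, 3.03]. Speed limits (rad/s): [2.39, 2.39, 3.01, 3.14, 3.14, 3.14].

INTERFACE

Orientations are given as [roll, pitch, yaw] about the fixed x, y, z axes, in that order (R = Rz(yaw) Ry(pitch) Rx(roll)).
In Python, from station import monitor, grab_frame, job_done, arm gives the robot as it stands.
- The arm moves only by the shell command python3 -m jog 'ROWS' [FORCE]. ROWS is JSON, a list that holds one entry, the list of rows, each a list of 7 numbers: the shift along the world's x, y, z in m, then the turn, a rotation vector about the world's x, y, z in rad, then the opening, from 0 (shut) to 1 (fully open). In form: [[[dx, dy, dz, ax, ay, az, claw], ...]]. A call has 1 to 20 rows; each row shifts and turns the commanded pose from where the row before left it; what a row does not reach is not made up. A row lasts 1/8 s, in which the tool goes at most 62.5 mm and 10.7 degrees, less where a joint would pass 70% of its speed; a pose out of reach is approached as far as the arm can. A call is refused whole if a number of a shift passes 0.0625 or a number of a turn 0.188, either way. A call with a gripper value outside its range is refused whole. The fingers move at their own pace and stop on an object; FORCE is the grip in N (left out, the last holds). Time passes only in rows, so rows that do not move let the fingers close. It gives the time, the measured TCP pose, the force and the opening at its end, in the units of the state.
- monitor.get_state(): the state, without advancing time (a new reading comes with each control period).
- grab_frame(name): name is "scene" or "top"; returns a dict with "pixels" (384x512x3 uint8, red, green, blue), "K" (3x3 intrinsics, pixels), "view" (4x4, takes a point from world to camera coordinates). Camera axes: x right, y down, z forward; pixel columns grow to the right and rows downward; lengths in m; the calibration is good to about 2 mm. A picture is of the moment at which its call begins. There is no depth.
- job_done(): hands the job in, once; it reports no verdict.
The state is a dict: "t": time; "q": joint angles; "qd": joint speeds; "joint_efforts": joint torques, N m; "eef_pos": TCP position; "ee_rot": TCP orientation; "force": force on the tool from outside, world axes, zero at the start; "moment": the same for the moment, N m; "width": finger opening in m.
Only numpy, scipy, OpenCV 4.12 (cv2) and the standard library are available. Lean on these libraries where they do the work, as an engineer would, in place of code of your own. Each camera call takes 0.05 s, during which the arm holds its last target.

TASK

Three weighted clip stands each hold a specimen tag, and the spring of one of them has gone tired, though they look alike: draw the tags straight up to feel which clip lets go too easily, without lifting or tipping the sound stands off the bench. Move the tired clip's tag into the empty spare stand and stand the tired clip upright in the repair tray. At the end every tag must be gently pushed fully home, upright and central, in a sound clip, with the sound stands where they were and the cup, jar and spatula undisturbed.

Things in the scene. Friction and masses are not known exactly. Their poses are not given: they have to be found in the camera images.
- tag_a_bar (a point): White plastic tag, 30 g, fully home in one of three like clip stands at the start, centred and square to the clip. Blade 4 mm thick, 50 mm wide, 62 mm high; on top a grip bar 10 mm thick (x), 50 mm long (y), 14 mm high. Point: centre of the bar, 69 mm above the lower edge (111 mm above the bench when home); z up, x square to the tag.
- tag_b_bar (a point): Like tag_a, in another stand; point likewise. Each stand is right under its tag, in line with it (within 2 mm). Exactly one of the three is tired, its place varies. Drawn straight up, a tag slides in a sound clip at 3 to 6 N, in the tired one below 2 N. A bar held off-centre across x loads the tag sideways (about 2.5 N per mm) and adds up to 2 N. Some 8 N lifts a stand.
- tag_c_bar (a point): Tag like tag_a in the third stand; point as tag_a. All four stands are alike: steel, 0.85 kg, 82 mm tall, foot 80 mm across and 21 mm high, neck, clip with its mouth up. To carry an empty one, pinch the side edges of the clip's back plate: 40 mm wide (along y), 3 mm thick, 3.5 mm to +x of the tag's plane, 42 to 68 mm above the underside.
- spare_stand_clip (a point): The spare clip stand, empty, spring sound. Point: middle of the clip in the tag's plane, 60 mm above the underside; z up, y along the mouth. Mouth 14 mm wide at 81 mm height, narrowing to the nearly shut jaw at 66 mm; floor at 42 mm. Pushing a tag in takes about 4 to 9 N until it meets the floor, where the force rises sharply.
- tray_in (a point): repair tray: a fixed, low, open grey plastic tray, 150 x 150 mm outside, walls 4 mm thick and 22 mm high. This point: the centre of its inner floor, 4 mm above the bench. z up.
- slurry_cup: open steel cup 72 mm across, 85 mm tall; bystander, leave alone. Origin: centre of its underside.
- sample_jar: capped glass jar 60 mm across, 75 mm tall; bystander, leave alone. Origin: centre of its underside.
- spatula: spatula lying flat on the bench on the robot's side of the stands, 200 mm long; bystander, leave alone. Origin: underside, mid-length; x along it.
There are look-alikes about, which are no part of the job. Leave any green or orange look-alike of the part that bears tag_a_bar alone.

How it is judged:
At the end, for the whole second after the job is handed in: Each tag stands in a sound clip, on the clip's floor within 2.5 mm, within 15 mm of its middle, upright; the tired stand is upright on the tray's floor, within 45 mm of its centre each way; the sound stands are upright on the bench within 30 mm of their start (((x of tag_a_bar in the frame of sound_stand_1_clip between -0.006 and 0.006 m and y of tag_a_bar in the frame of sound_stand_1_clip between -0.015 and 0.015 m and z of tag_a_bar in the frame of sound_stand_1_clip between 0.0485 and 0.0535 m and angle between the z axis of tag_a_bar and the z axis of sound_stand_1_clip, either way round below 0.1 rad and angle between the x axis of tag_a_bar and the x axis of sound_stand_1_clip, either way round below 0.15 rad) or (x of tag_a_bar in the frame of sound_stand_2_clip between -0.006 and 0.006 m and y of tag_a_bar in the frame of sound_stand_2_clip between -0.015 and 0.015 m and z of tag_a_bar in the frame of sound_stand_2_clip between 0.0485 and 0.0535 m and angle between the z axis of tag_a_bar and the z axis of sound_stand_2_clip, either way round below 0.1 rad and angle between the x axis of tag_a_bar and the x axis of sound_stand_2_clip, either way round below 0.15 rad) or (x of tag_a_bar in the frame of spare_stand_clip between -0.006 and 0.006 m and y of tag_a_bar in the frame of spare_stand_clip between -0.015 and 0.015 m and z of tag_a_bar in the frame of spare_stand_clip between 0.0485 and 0.0535 m and angle between the z axis of tag_a_bar and the z axis of spare_stand_clip, either way round below 0.1 rad and angle between the x axis of tag_a_bar and the x axis of spare_stand_clip, either way round below 0.15 rad)) and ((x of tag_b_bar in the frame of sound_stand_1_clip between -0.006 and 0.006 m and y of tag_b_bar in the frame of sound_stand_1_clip between -0.015 and 0.015 m and z of tag_b_bar in the frame of sound_stand_1_clip between 0.0485 and 0.0535 m and angle between the z axis of tag_b_bar and the z axis of sound_stand_1_clip, either way round below 0.1 rad and angle between the x axis of tag_b_bar and the x axis of sound_stand_1_clip, either way round below 0.15 rad) or (x of tag_b_bar in the frame of sound_stand_2_clip between -0.006 and 0.006 m and y of tag_b_bar in the frame of sound_stand_2_clip between -0.015 and 0.015 m and z of tag_b_bar in the frame of sound_stand_2_clip between 0.0485 and 0.0535 m and angle between the z axis of tag_b_bar and the z axis of sound_stand_2_clip, either way round below 0.1 rad and angle between the x axis of tag_b_bar and the x axis of sound_stand_2_clip, either way round below 0.15 rad) or (x of tag_b_bar in the frame of spare_stand_clip between -0.006 and 0.006 m and y of tag_b_bar in the frame of spare_stand_clip between -0.015 and 0.015 m and z of tag_b_bar in the frame of spare_stand_clip between 0.0485 and 0.0535 m and angle between the z axis of tag_b_bar and the z axis of spare_stand_clip, either way round below 0.1 rad and angle between the x axis of tag_b_bar and the x axis of spare_stand_clip, either way round below 0.15 rad)) and ((x of tag_c_bar in the frame of sound_stand_1_clip between -0.006 and 0.006 m and y of tag_c_bar in the frame of sound_stand_1_clip between -0.015 and 0.015 m and z of tag_c_bar in the frame of sound_stand_1_clip between 0.0485 and 0.0535 m and angle between the z axis of tag_c_bar and the z axis of sound_stand_1_clip, either way round below 0.1 rad and angle between the x axis of tag_c_bar and the x axis of sound_stand_1_clip, either way round below 0.15 rad) or (x of tag_c_bar in the frame of sound_stand_2_clip between -0.006 and 0.006 m and y of tag_c_bar in the frame of sound_stand_2_clip between -0.015 and 0.015 m and z of tag_c_bar in the frame of sound_stand_2_clip between 0.0485 and 0.0535 m and angle between the z axis of tag_c_bar and the z axis of sound_stand_2_clip, either way round below 0.1 rad and angle between the x axis of tag_c_bar and the x axis of sound_stand_2_clip, either way round below 0.15 rad) or (x of tag_c_bar in the frame of spare_stand_clip between -0.006 and 0.006 m and y of tag_c_bar in the frame of spare_stand_clip between -0.015 and 0.015 m and z of tag_c_bar in the frame of spare_stand_clip between 0.0485 and 0.0535 m and angle between the z axis of tag_c_bar and the z axis of spare_stand_clip, either way round below 0.1 rad and angle between the x axis of tag_c_bar and the x axis of spare_stand_clip, either way round below 0.15 rad)) and x of tired_stand_clip in the frame of tray_in between -0.045 and 0.045 m and y of tired_stand_clip in the frame of tray_in between -0.045 and 0.045 m and z of tired_stand_clip in the frame of tray_in between 0.056 and 0.064 m and angle between each of tired_stand_clip, sound_stand_1_clip, sound_stand_2_clip, spare_stand_clip's own z axis and vertical below 0.06 rad and distance of each of sound_stand_1_clip, sound_stand_2_clip, spare_stand_clip from where it was at the start of the episode below 0.03 m and height (world z) of each of sound_stand_1_clip, sound_stand_2_clip, spare_stand_clip below 0.064 m); the robot touches nothing.
It fails at once if a sound stand is lifted or tipped off the bench (its clip rises 6 mm, or it leans 0.2 rad) (height (world z) of any of sound_stand_1_clip, sound_stand_2_clip, spare_stand_clip above 0.066 m or angle between any of sound_stand_1_clip, sound_stand_2_clip, spare_stand_clip's own z axis and vertical above 0.2 rad).
It fails at once if a tag is forced: more than 60 N between a tag and a stand (contact force between any of tag_a, tag_b, tag_c and sound_stand_1 above 60 N or contact force between any of tag_a, tag_b, tag_c and tired_stand above 60 N or contact force between any of tag_a, tag_b, tag_c and sound_stand_2 above 60 N or contact force between any of tag_a, tag_b, tag_c and spare_stand above 60 N).
It fails at once if the cup, the jar or the spatula is moved more than 20 mm (distance of any of slurry_cup, sample_jar, spatula from where it was at the start of the episode above 0.02 m).
It also fails if it takes over 72 s, if anything falls off the work surface, if the arm or the gripper's body presses on something with over 40 N, if the wrist force passes 120 N, or if a joint passes its speed limit or range.

## Working session

There is one attempt and no reset: what is moved stays moved. The work goes in short steps, Python scripts to look and compute and a shell command to move; the robot and the scene stay as the last step left them, time stands still between calls to the robot, and variables do not carry over. Pictures are saved under pics/ and viewed, and the job is handed in when it is done.

```bash
ls; mkdir -p pics; python3 - <<'E'
from station import monitor, grab_frame, job_done, arm
import cv2,numpy as np
s=monitor.get_state();print(s)
for n in("scene","top"):
    f=grab_frame(n);cv2.imwrite(f"pics/{n}0.png",cv2.cvtColor(np.array(f["pixels"]),cv2.COLOR_RGB2BGR));print(f["K"],f["view"])
    np.savez(f"pics/{n}0.npz",p=f["pixels"],K=f["K"],V=f["view"])
E
```

```text
pics
{'t': 0.0, 'q': array([ 1.53010874e+00,  3.59423053e-01,  1.10502086e-02, -3.59525125e-04,
       -1.22411287e+00, -2.88090551e-01]), 'qd': array([-5.33755060e-04, -9.25241319e-04, -7.03468788e-05, -2.81040636e-04,
       -5.82768713e-05, -1.81839358e-03]), 'joint_efforts': array([ 3.05304602e-04, -5.82709908e+01,  2.93059123e+01,  6.99741080e+00,
        6.97597337e-03, -1.46000339e-04]), 'eef_pos': array([0.21782008, 0.63836667, 0.22919385]), 'ee_rot': array([-3.14143666e+00, -1.71579740e-03, -1.89969704e+00]), 'force': array([-0.06000501,  0.52678894, -0.32447272]), 'moment': array([ 0.02480833, -0.00253668, -0.04225319]), 'width': 0.0873436183911979}
[[436.27935642   0.         257.41785758]
 [  0.         436.27935642 199.34969188]
 [  0.           0.           1.        ]] [[ 0.56617383  0.82412475 -0.01629711 -0.32750467]
 [ 0.59808503 -0.4243292  -0.67988162 -0.27315715]
 [-0.56722261  0.37518412 -0.73314076  1.47665352]
 [ 0.          0.          0.          1.        ]]
[[347.04832183   0.         257.16882113]
 [  0.         347.04832183 191.37081289]
 [  0.           0.           1.        ]] [[ 1.02891825e-03 -9.99998982e-01 -9.89087708e-04  1.71439592e-02]
 [-9.97102202e-01 -9.50700002e-04 -7.60676955e-02  5.89486139e-01]
 [ 7.60666777e-02  1.06448897e-03 -9.97102165e-01  9.24955812e-01]
 [ 0.00000000e+00  0.00000000e+00  0.00000000e+00  1.00000000e+00]]
```

```bash
python3 - <<'E'
import cv2
for n in("scene","top"):
    cv2.imwrite(f"pics/{n}0b.png",cv2.resize(cv2.imread(f"pics/{n}0.png"),(800,600),interpolation=cv2.INTER_CUBIC))
E
```

```text
(no output)
```

View pics/scene0b.png

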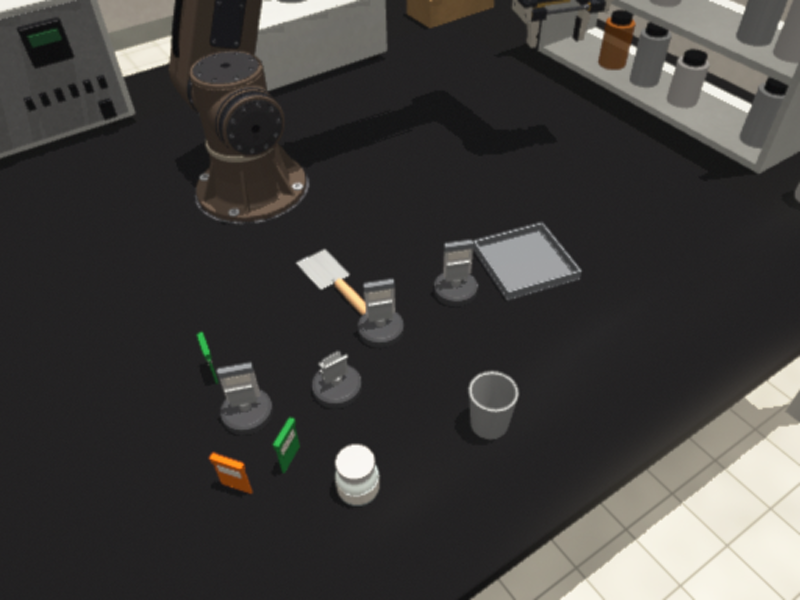

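View pics/top0b.png

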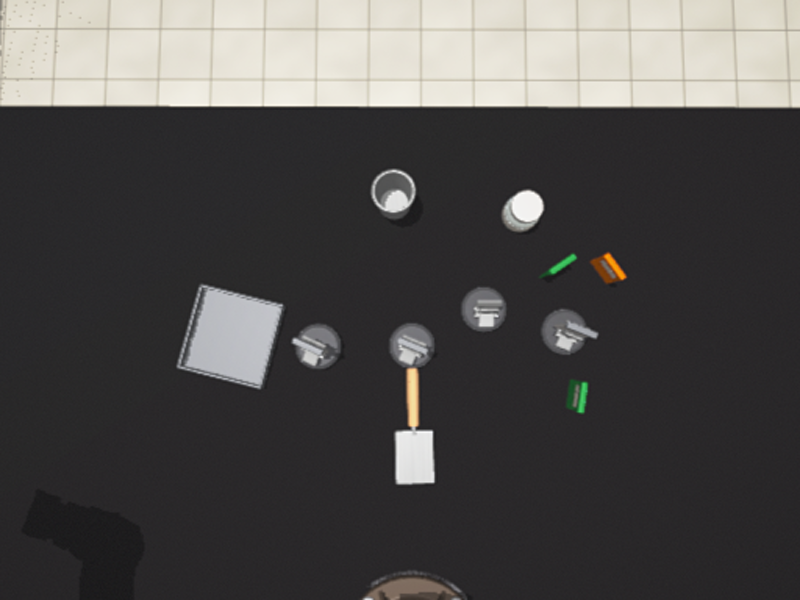

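```bash
python3 - <<'E'
import cv2
a=cv2.imread("pics/top0.png")
# columns 180..400, rows 170..260
c=a[175:260,180:395]; cv2.imwrite("pics/topc1.png",cv2.resize(c,None,fx=3.7,fy=3.7,interpolation=cv2.INTER_CUBIC))
b=cv2.imread("pics/scene0.png")
c=b[145:285,130:320]; cv2.imwrite("pics/scec1.png",cv2.resize(c,None,fx=4.2,fy=4.2,interpolation=cv2.INTER_CUBIC))
E
```

```text
(no output)
```

View pics/topc1.png

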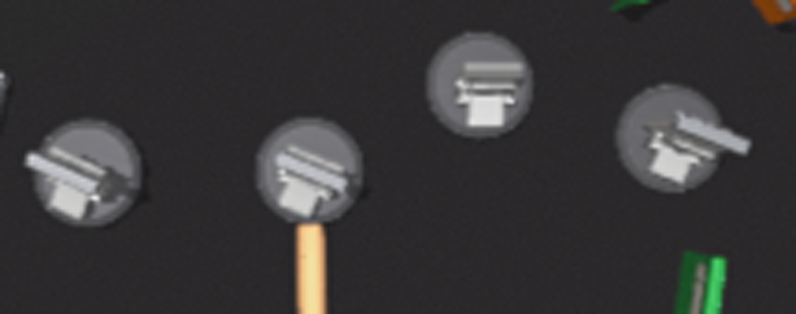

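View pics/scec1.png

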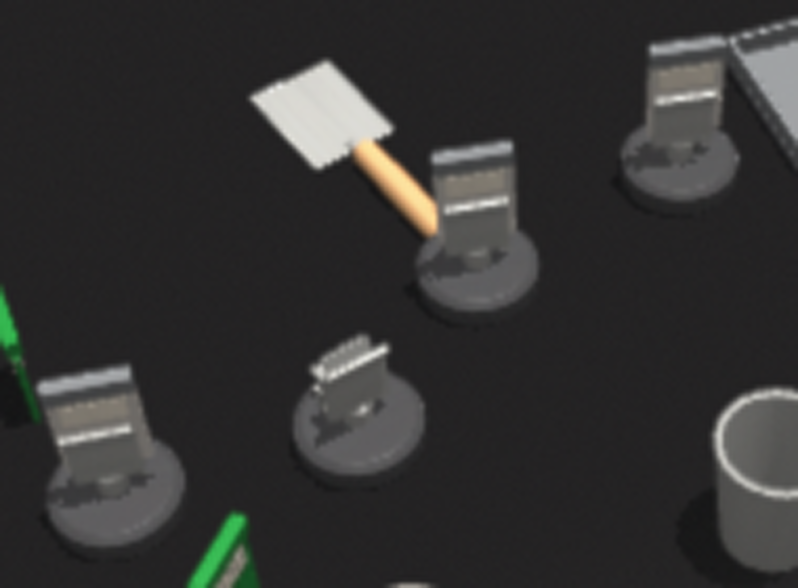

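```bash
python3 - <<'E'
import cv2,numpy as np
a=cv2.imread("pics/top0.png")
def crop(im,u,v,w,h,s):
    c=cv2.resize(im[v:v+h,u:u+w],None,fx=s,fy=s,interpolation=cv2.INTER_CUBIC)
    c=np.clip(c.astype(float)*1.3,0,255).astype(np.uint8)
    for i in range(0,w,5): cv2.putText(c,str(u+i),(i*s,8),0,.3,(0,255,255),1); cv2.line(c,(i*s,10),(i*s,16),(0,255,255),1)
    for i in range(0,h,5): cv2.putText(c,str(v+i),(0,i*s+4),0,.3,(0,255,255),1)
    return c
L=[(184,203),(244,203),(290,180),(344,194)]
t=[crop(a,u,v,40,38,10) for u,v in L]
im=np.vstack([np.hstack(t[:2]),np.hstack(t[2:])])
cv2.imwrite("pics/t1.png",cv2.resize(im,(700,int(im.shape[0]*700/800))))
b=cv2.imread("pics/scene0.png")
L=[(272,150),(225,174),(195,216),(135,226)]
t=[crop(b,u,v,45,45,8) for u,v in L]
im=np.vstack([np.hstack(t[:2]),np.hstack(t[2:])])
cv2.imwrite("pics/s1.png",cv2.resize(im,(600,600)))
E
```

```text
(no output)
```

View pics/t1.png

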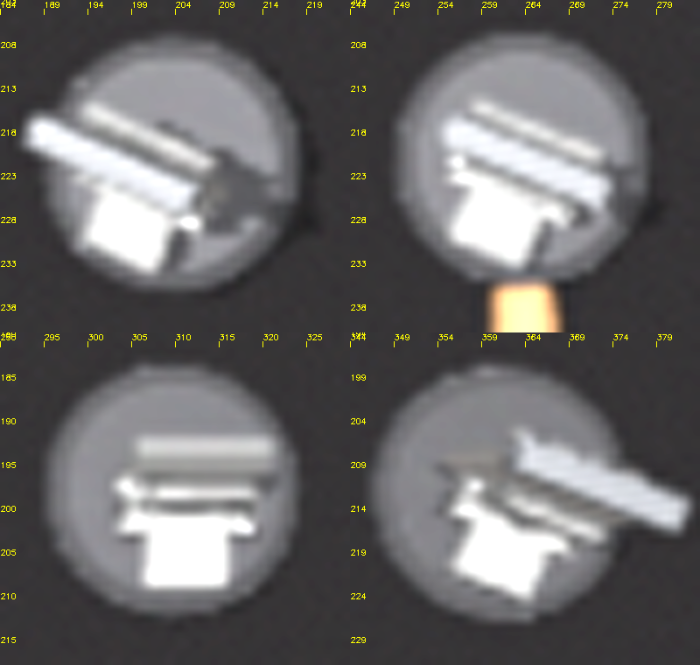

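View pics/s1.png

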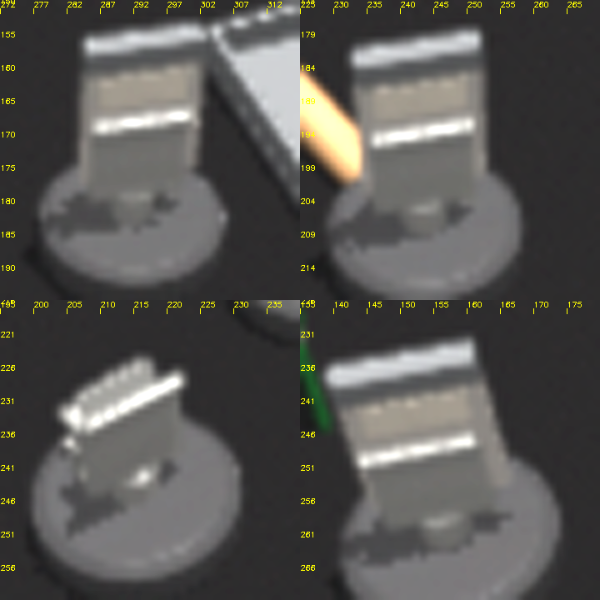

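```bash
cat > h.py <<'E'
import cv2,numpy as np
from scipy.optimize import minimize
from scipy.ndimage import map_coordinates
def load(tag):
    d={}
    for n in("scene","top"):
        z=np.load(f"pics/{n}{tag}.npz");d[n]=(np.array(z["p"]),z["K"],z["V"])
    return d
def snap(tag):
    from station import grab_frame
    for n in("scene","top"):
        f=grab_frame(n);np.savez(f"pics/{n}{tag}.npz",p=f["pixels"],K=f["K"],V=f["view"])
        cv2.imwrite(f"pics/{n}{tag}.png",cv2.cvtColor(np.array(f["pixels"]),cv2.COLOR_RGB2BGR))
def proj(c,P):
    P=np.atleast_2d(P);X=P@c[2][:3,:3].T+c[2][:3,3];X=X@c[1].T
    return X[:,:2]/X[:,2:]
def ray(c,u,v,z):
    R=c[2][:3,:3];t=c[2][:3,3];C=-R.T@t;d=R.T@np.linalg.solve(c[1],[u,v,1]);return C+d*(z-C[2])/d[2]
def outline(c,P):
    uv=proj(c,P).astype(np.float32);return cv2.convexHull(uv)[:,0]
def score(g,poly,sgn=1):
    # inside brighter than outside: sample along the hull, +-1px
    n=len(poly);tot=[]
    ctr=poly.mean(0)
    for i in range(n):
        a,b=poly[i],poly[(i+1)%n];L=np.linalg.norm(b-a)
        if L<.3: continue
        k=max(2,int(L*3));t=(np.arange(k)+.5)/k
        p=a+(b-a)*t[:,None];nn=np.array([(b-a)[1],-(b-a)[0]])/L
        if nn@((a+b)/2-ctr)<0: nn=-nn
        s=lambda q:map_coordinates(g,[q[:,1],q[:,0]],order=1,mode='nearest')
        tot.append((s(p-nn*.8)-s(p+nn*.8))*L/k)
    return np.concatenate(tot).sum()/sum(np.linalg.norm(poly[i]-poly[(i+1)%n]) for i in range(n))
def boxpts(x,y,yaw,hx,hy,zs):
    c,s=np.cos(yaw),np.sin(yaw);return np.array([[x+c*a-s*b,y+s*a+c*b,z] for z in zs for a in(-hx,hx) for b in(-hy,hy)])
def circ(x,y,r,zs):
    t=np.linspace(0,2*np.pi,60);return np.vstack([np.c_[x+r*np.cos(t),y+r*np.sin(t),0*t+z] for z in zs])
def gray(c): return cv2.GaussianBlur(cv2.cvtColor(c[0],cv2.COLOR_RGB2GRAY),(0,0),.6).astype(float)
def fit(d,f,x0,views,step):
    G={v:gray(d[v]) for v in views}
    def cost(x): return -sum(score(G[v],outline(d[v],f(x))) for v in views)
    best=None
    for k in range(12):
        rng=np.random.default_rng(k)
        x=np.array(x0)+rng.normal(size=len(x0))*step*(.7 if k else 0)
        sim=np.vstack([x]+[x+np.eye(len(x0))[i]*step[i] for i in range(len(x0))])
        r=minimize(cost,x,method="Nelder-Mead",options=dict(initial_simplex=sim,xatol=1e-5,fatol=1e-4))
        if best is None or r.fun<best.fun: best=r
    return best
E
python3 - <<'E'
from h import *
d=load("0");T=d["top"]
bars={"L":((186.5,218.5),(205.5,226)),"M":((255,217.5),(272,225)),"R":((363,208),(381,215.5))}
foot={"L":(203.5,221.5),"M":(263.5,221.5),"S":(309.5,198),"R":(361,212)}
st=np.array([.004,.004,.06])
for k,(a,b) in bars.items():
    A,B=ray(T,*a,.118),ray(T,*b,.118);m=(A+B)/2;yaw=np.arctan2(*(A-B)[[1,0]])-np.pi/2
    print(k,m[:2],yaw,np.linalg.norm(A-B))
    for vs in(["top"],["scene"],["top","scene"]):
        r=fit(d,lambda x:boxpts(*x,.005,.025,[.118]),[*m[:2],yaw],vs,st);print("  bar",vs,r.x.round(4),round(r.fun,1))
for k,a in foot.items():
    m=ray(T,*a,.01)
    for vs in(["top"],["scene"],["top","scene"]):
        r=fit(d,lambda x:circ(*x,.04,[0,.021]),m[:2],vs,st[:2]);print(k,"foot",vs,r.x.round(4),round(r.fun,1))
m=ray(T,147.5,215,.02)
for vs in(["top"],["scene"],["top","scene"]):
    r=fit(d,lambda x:boxpts(*x,.075,.075,[0,.022]),[*m[:2],-.26],vs,st);print("tray",vs,r.x.round(4),round(r.fun,1))
E
```

```text
L [0.50655247 0.16668072] -0.37175731783444377 0.050003411120183174
  bar ['top'] [ 0.5083  0.167  -0.4289] -41.7
  bar ['scene'] [ 0.5113  0.1638 -0.4079] -58.4
  bar ['top', 'scene'] [ 0.5097  0.1659 -0.3957] -79.1
M [0.50915218 0.00213454] -0.41334191820337973 0.045245492885465
  bar ['top'] [ 0.51    0.0019 -0.394 ] -24.7
  bar ['scene'] [ 0.513   0.     -0.3884] -62.2
  bar ['top', 'scene'] [ 0.5123  0.0007 -0.4324] -76.0
R [ 0.53254296 -0.26283572] -0.397083746284391 0.047172501079900564
  bar ['top'] [ 0.5351 -0.2638 -0.3902] -55.2
  bar ['scene'] [ 0.5379 -0.2652 -0.3786] -63.7
  bar ['top', 'scene'] [ 0.5364 -0.2644 -0.3962] -102.2
L foot ['top'] [0.5086 0.1662] -28.6
L foot ['scene'] [0.512  0.1626] -9.8
L foot ['top', 'scene'] [0.5088 0.1659] -37.8
M foot ['top'] [0.5093 0.0013] -22.4
M foot ['scene'] [0.4995 0.0073] -22.6
M foot ['top', 'scene'] [0.5005 0.0066] -32.5
S foot ['top'] [ 0.5734 -0.125 ] -26.6
S foot ['scene'] [ 0.5632 -0.1201] -25.9
S foot ['top', 'scene'] [ 0.573  -0.1249] -38.1
R foot ['top'] [ 0.5345 -0.2682] -21.9
R foot ['scene'] [ 0.5248 -0.2645] -18.5
R foot ['top', 'scene'] [ 0.5335 -0.2666] -34.9
tray ['top'] [ 0.5262  0.3203 -0.244 ] -64.2
tray ['scene'] [ 0.5271  0.3177 -0.2482] -34.6
tray ['top', 'scene'] [ 0.5262  0.3193 -0.2461] -95.1
```

```bash
python3 - <<'E'
from h import *
d=load("0");T=d["top"];S=d["scene"]
def tri(a,b):
    def res(P): return np.r_[proj(T,P)[0]-a,proj(S,P)[0]-b]
    from scipy.optimize import least_squares
    r=least_squares(res,[.56,-.12,.08]);return r.x,np.abs(r.fun).max()
# -y end is image right in top, ... scene right = +y
print(tri((305.4,193.1),(222.4,227.7)),tri((321.4,193.1),(207.5,235.2)))
for z in(.07,.081): 
    print([ray(T,*p,z).round(4)[:2] for p in((305.4,193.1),(321.4,193.1))],[ray(S,*p,z).round(4)[:2] for p in((222.4,227.7),(207.5,235.2))])
# overlay
im=cv2.cvtColor(T[0],cv2.COLOR_RGB2BGR);s=6;u0,v0=170,170
im=cv2.resize(im[170:245,180:312],None,fx=6,fy=6,interpolation=cv2.INTER_CUBIC)
def dr(im,c,P,o,s):
    cv2.polylines(im,[np.int32((outline(c,P)-o+.5)*s)],1,(0,0,255),1)
B={"L":(.509,.166,-.4),"M":(.511,.001,-.4),"R":(.5363,-.264,-.39)}
im=cv2.resize(cv2.cvtColor(T[0],cv2.COLOR_RGB2BGR)[185:240,180:390],None,fx=3.8,fy=3.8,interpolation=cv2.INTER_CUBIC)
im2=cv2.resize(cv2.cvtColor(S[0],cv2.COLOR_RGB2BGR)[145:285,130:315],None,fx=4.2,fy=4.2,interpolation=cv2.INTER_CUBIC)
for k,b in B.items():
    for i,c,o,s in((im,T,(180,185),3.8),(im2,S,(130,145),4.2)):
        dr(i,c,boxpts(*b,.005,.025,[.118]),o,s);dr(i,c,circ(b[0],b[1],.04,[0,.021]),o,s)
for i,c,o,s in((im,T,(180,185),3.8),(im2,S,(130,145),4.2)):
    dr(i,c,circ(.5735,-.125,.04,[0,.021]),o,s)
    dr(i,c,boxpts(.5735,-.125,0,.007,.02,[.081]),o,s)
cv2.imwrite("pics/ov1.png",im);cv2.imwrite("pics/ov2.png",im2)
E
```

```text
(array([ 0.58195785, -0.10515407,  0.07526779]), np.float64(0.6096724693548481)) (array([ 0.58186369, -0.14627142,  0.07624109]), np.float64(0.5643768030156195))
[array([ 0.5815, -0.1073]), array([ 0.5815, -0.1488])] [array([ 0.5789, -0.102 ]), array([ 0.5781, -0.1432])]
[array([ 0.5807, -0.1058]), array([ 0.5807, -0.1467])] [array([ 0.5871, -0.106 ]), array([ 0.5862, -0.1467])]
```

View pics/ov1.png

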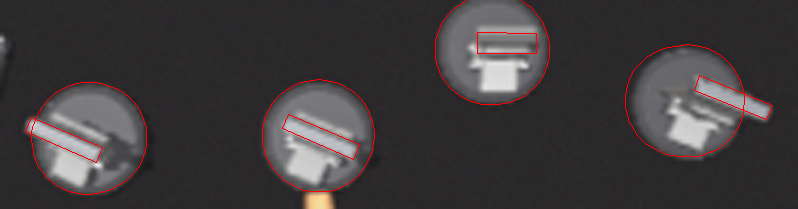

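View pics/ov2.png

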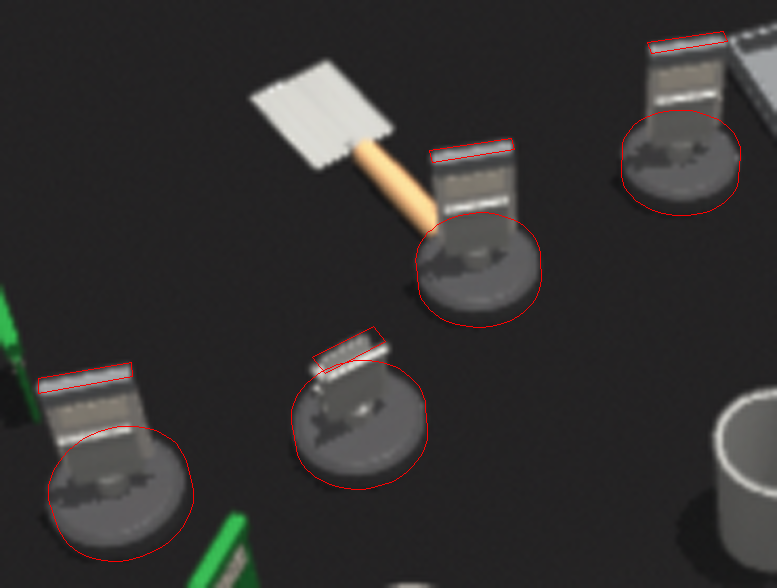

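Candidates for the wanted parts, in full-frame scene pixels:
- **White tags in stands:** (292,157), (243,182) and (150,236).
- **Empty stand (the spare):** (214,235).
- **Look-alikes to leave alone:** green at (130,215) and (184,275), orange at (147,295). None of these is in a stand.

The crops show three white bars in stands and one empty stand with its plate on the +x side. I'll start with the left one (L).

```bash
python3 -m jog '[[[0.0243,-0.0395,0,0,0,-0.137,0.5],[0.0243,-0.0395,0,0,0,-0.137,0.5],[0.0243,-0.0395,0,0,0,-0.137,0.5],[0.0243,-0.0395,0,0,0,-0.137,0.5],[0.0243,-0.0395,0,0,0,-0.137,0.5],[0.0243,-0.0395,0,0,0,-0.137,0.5],[0.0243,-0.0395,0,0,0,-0.137,0.5],[0.0243,-0.0395,0,0,0,-0.137,0.5],[0.0243,-0.0395,0,0,0,-0.137,0.5],[0.0243,-0.0395,0,0,0,-0.137,0.5],[0.0243,-0.0395,0,0,0,-0.137,0.5],[0.0243,-0.0395,0,0,0,-0.137,0.5],[0,0,0,0,0,0,0.5]]]' 15
```

```text
t: 1.72
eef_pos: [0.5103, 0.1623, 0.2296]
ee_rot: [-3.141, -0.001, 2.734]
force: [-0.4, 0.7, -0.0]
width: 0.0435
```

```bash
python3 -m jog '[[[0,0.001,-0.04,0,0,0.006,0.4],[0,0.001,-0.04,0,0,0,0.4],[0,0.0007,-0.0326,0,0,0,0.4],[0,0,0,0,0,0,0.4],[0,0,0,0,0,0,0.4]]]'; python3 - <<'E'
from h import *; snap("1")
im=cv2.imread("pics/scene1.png")[120:220,230:360];cv2.imwrite("pics/a1.png",cv2.resize(im,None,fx=6,fy=6,interpolation=cv2.INTER_CUBIC))
E
```

```text
t: 2.35
eef_pos: [0.5101, 0.1682, 0.1187]
ee_rot: [3.141, 0.001, 2.747]
force: [-0.5, 0.5, 0.4]
width: 0.0352
```

View pics/a1.png

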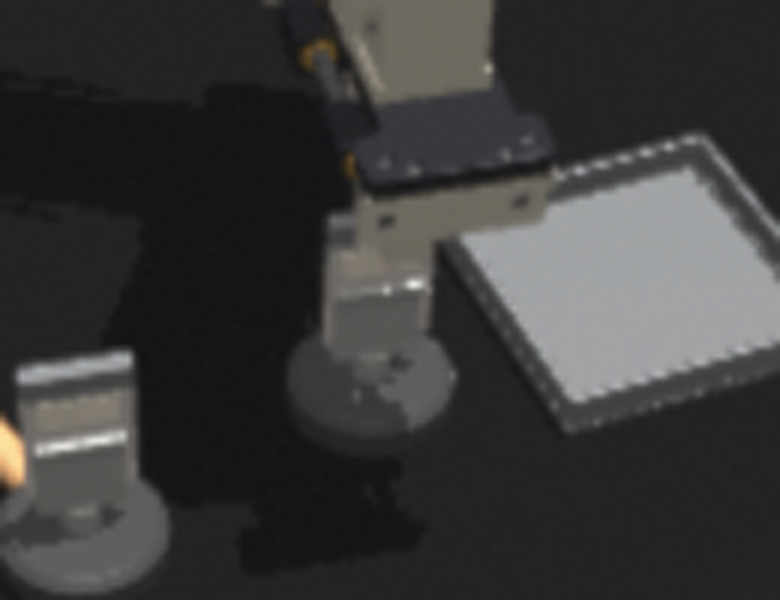

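```bash
python3 -m jog '[[[0,-0.0025,-0.0012,0,0,0,0.4],[0,0,0,0,0,0,0.4],[0,0,0,0,0,0,0.4],[0,0,0,0,0,0,0.2],[0,0,0,0,0,0,0.13],[0,0,0,0,0,0,0.13]]]' 20; python3 -m jog '[[[0,0,0,0,0,0,0.05],[0,0,0,0,0,0,0.05],[0,0,0,0,0,0,0.05],[0,0,0,0,0,0,0.05]]]' 20
```

```text
t: 3.2
eef_pos: [0.5096, 0.165, 0.1163]
ee_rot: [-3.142, -0.0, 2.746]
force: [0.1, -0.4, 0.1]
width: 0.0135
t: 3.7
eef_pos: [0.5095, 0.165, 0.1163]
ee_rot: [-3.142, -0.0, 2.746]
force: [-0.6, 1.6, 0.7]
width: 0.0096
```

```bash
cat > fs.py <<'E'
from station import monitor
import numpy as np
s=monitor.get_state();f=s["force"];y=s["ee_rot"][2]-np.pi
c,n=np.cos(y),np.sin(y)
print("t %.2f pos"%s["t"],s["eef_pos"].round(4),"yaw %.3f"%y,"F tagx %.2f tagy %.2f z %.2f"%(c*f[0]+n*f[1],-n*f[0]+c*f[1],f[2]),"M tag",(c*s["moment"][0]+n*s["moment"][1]).round(3),(-n*s["moment"][0]+c*s["moment"][1]).round(3),"w %.4f"%s["width"])
E
for i in 1 2 3; do python3 -m jog '[[[0,0,0,0,0,0,0.05]]]'>/dev/null; python3 fs.py; done
```

```text
t 3.83 pos [0.5095 0.165  0.1163] yaw -0.396 F tagx -0.89 tagy 0.34 z 0.76 M tag 0.229 0.362 w 0.0094
t 3.95 pos [0.5095 0.165  0.1163] yaw -0.396 F tagx -1.18 tagy 0.41 z -0.34 M tag 0.273 0.453 w 0.0094
t 4.08 pos [0.5095 0.165  0.1163] yaw -0.396 F tagx -1.02 tagy 1.50 z -0.21 M tag 0.185 0.456 w 0.0100
```

```bash
for i in 1; do python3 -m jog '[[[0,0,0.0005,0,0,0,0.05],[0,0,0.0005,0,0,0,0.05]]]'>/dev/null; python3 fs.py;  python3 -m jog '[[[0,0,0.0005,0,0,0,0.05],[0,0,0.0005,0,0,0,0.05]]]'>/dev/null; python3 fs.py; python3 -m jog '[[[0,0,0.0005,0,0,0,0.05],[0,0,0.0005,0,0,0,0.05]]]'>/dev/null; python3 fs.py; done
```

```text
t 4.33 pos [0.5091 0.1648 0.1167] yaw -0.396 F tagx -0.39 tagy 0.46 z -6.87 M tag 0.346 0.048 w 0.0093
t 4.58 pos [0.5092 0.1648 0.118 ] yaw -0.396 F tagx 0.82 tagy 0.56 z -6.83 M tag 0.184 0.138 w 0.0100
t 4.83 pos [0.5093 0.1648 0.1192] yaw -0.396 F tagx -1.10 tagy 0.32 z -6.95 M tag 0.015 0.195 w 0.0097
```

```bash
python3 -m jog '[[[0,0,-0.001,0,0,0,0.05],[0,0,-0.001,0,0,0,0.05]]]'>/dev/null; python3 fs.py;  python3 -m jog '[[[0,0,-0.0005,0,0,0,0.05],[0,0,-0.0003,0,0,0,0.05]]]'>/dev/null; python3 fs.py; python3 -m jog '[[[0,0,-0.0002,0,0,0,0.05],[0,0,0,0,0,0,0.05]]]'>/dev/null; python3 fs.py
```

```text
t 5.08 pos [0.5105 0.1652 0.1187] yaw -0.395 F tagx -2.02 tagy -1.89 z 7.59 M tag -0.805 0.975 w 0.0097
t 5.33 pos [0.5107 0.1654 0.1184] yaw -0.395 F tagx -1.74 tagy -2.80 z 10.44 M tag -0.895 1.017 w 0.0095
t 5.58 pos [0.5108 0.1654 0.1183] yaw -0.395 F tagx -3.40 tagy -2.06 z 8.44 M tag -0.822 1.053 w 0.0094
```

```bash
python3 -m jog '[[[0,0,-0.0007,0,0,0,0.05],[0,0,0,0,0,0,0.05]]]'>/dev/null; python3 fs.py;  python3 -m jog '[[[0,0,-0.0007,0,0,0,0.05],[0,0,0,0,0,0,0.05]]]'>/dev/null; python3 fs.py; python3 -m jog '[[[0,0,-0.0007,0,0,0,0.05],[0,0,0,0,0,0,0.05]]]'>/dev/null; python3 fs.py
```

```text
t 5.83 pos [0.5109 0.1656 0.1176] yaw -0.395 F tagx -2.68 tagy -1.34 z 9.11 M tag -0.626 1.156 w 0.0093
t 6.08 pos [0.5109 0.1657 0.117 ] yaw -0.395 F tagx -2.80 tagy -2.12 z 9.42 M tag -0.549 1.141 w 0.0092
t 6.33 pos [0.511  0.1657 0.1163] yaw -0.395 F tagx -3.05 tagy -1.69 z 9.20 M tag -0.601 1.2 w 0.0097
```

```bash
python3 -m jog '[[[0,0,-0.0005,0,0,0,0.05],[0,0,0,0,0,0,0.05]]]'>/dev/null; python3 fs.py;  python3 -m jog '[[[0,0,-0.0005,0,0,0,0.05],[0,0,0,0,0,0,0.05]]]'>/dev/null; python3 fs.py
```

```text
t 6.58 pos [0.5112 0.1657 0.1162] yaw -0.395 F tagx -3.69 tagy -2.59 z 12.70 M tag -0.781 1.344 w 0.0092
t 6.83 pos [0.5114 0.1657 0.1161] yaw -0.395 F tagx -4.12 tagy -3.16 z 15.59 M tag -1.088 1.485 w 0.0093
```

```bash
python3 -m jog '[[[0,0,0.001,0,0,0,0.4],[0,0,0.001,0,0,0,0.4],[0,0,0.03,0,0,0,0.4],[0,0,0.03,0,0,0,0.4],[0,-0.0415,0,0,0,0,0.4],[0,-0.0415,0,0,0,0,0.4],[0,-0.0415,0,0,0,0,0.4],[0,-0.0405,0,0,0,0,0.4],[0,0,0,0,0,0,0.4],[0,0,0,0,0,0,0.4]]]' 20; python3 fs.py
```

```text
t: 8.07
eef_pos: [0.5099, 0.0, 0.1754]
ee_rot: [3.141, 0.0, 2.745]
force: [-0.2, 0.0, -0.1]
width: 0.0352
t 8.07 pos [0.5099 0.     0.1754] yaw -0.397 F tagx -0.19 tagy -0.06 z -0.10 M tag 0.132 -0.116 w 0.0352
```

```bash
python3 -m jog '[[[0.0012,0,-0.03,0,0,0,0.4],[0,0,-0.0284,0,0,0,0.4],[0,0,0,0,0,0,0.2],[0,0,0,0,0,0,0.13],[0,0,0,0,0,0,0.05],[0,0,0,0,0,0,0.05],[0,0,0,0,0,0,0.05]]]' 20; python3 fs.py;python3 -m jog '[[[0,0,0,0,0,0,0.05]]]'>/dev/null; python3 fs.py;python3 -m jog '[[[0,0,0,0,0,0,0.05]]]'>/dev/null; python3 fs.py
```

```text
t: 8.95
eef_pos: [0.5117, 0.0004, 0.118]
ee_rot: [3.14, 0.002, 2.746]
force: [-1.2, 2.2, 6.2]
width: 0.0095
t 8.95 pos [5.117e-01 4.000e-04 1.180e-01] yaw -0.396 F tagx -1.99 tagy 1.53 z 6.20 M tag 0.677 0.533 w 0.0095
t 9.07 pos [5.117e-01 4.000e-04 1.180e-01] yaw -0.396 F tagx -0.71 tagy 1.94 z 6.48 M tag 0.69 0.571 w 0.0094
t 9.20 pos [5.117e-01 3.000e-04 1.180e-01] yaw -0.396 F tagx -1.64 tagy 0.79 z 6.69 M tag 0.625 0.516 w 0.0098
```

```bash
python3 -m jog '[[[0,0,0.0012,0,0,0,0.05],[0,0,0,0,0,0,0.05]]]'>/dev/null; python3 fs.py;python3 -m jog '[[[0,0,0.0005,0,0,0,0.05],[0,0,0,0,0,0,0.05]]]'>/dev/null; python3 fs.py;python3 -m jog '[[[0,0,0.0005,0,0,0,0.05],[0,0,0.0005,0,0,0,0.05]]]'>/dev/null; python3 fs.py;python3 -m jog '[[[0,0,0.0005,0,0,0,0.05],[0,0,0.0005,0,0,0,0.05]]]'>/dev/null; python3 fs.py
```

```text
t 9.45 pos [0.511  0.     0.1183] yaw -0.396 F tagx 0.22 tagy -0.06 z 1.45 M tag 0.387 -0.201 w 0.0096
t 9.70 pos [ 5.107e-01 -1.000e-04  1.185e-01] yaw -0.396 F tagx 0.66 tagy 0.43 z 0.69 M tag 0.36 -0.276 w 0.0094
t 9.95 pos [ 5.106e-01 -1.000e-04  1.194e-01] yaw -0.396 F tagx -0.29 tagy 0.20 z -1.47 M tag 0.201 -0.311 w 0.0098
t 10.20 pos [ 5.107e-01 -1.000e-04  1.205e-01] yaw -0.396 F tagx 0.76 tagy 0.02 z -1.47 M tag 0.125 -0.293 w 0.0095
```

Stand M slides at about 1.5 N, against 6.9 N for L, so M is the tired one. I'll draw its tag fully out.

```bash
python3 -m jog '[[[0,0,0.005,0,0,0,0.05],[0,0,0.01,0,0,0,0.05],[0,0,0.01,0,0,0,0.05],[0,0,0.01,0,0,0,0.05],[0,0,0.015,0,0,0,0.05],[0,0,0.02,0,0,0,0.05],[0,0,0,0,0,0,0.05],[0,0,0,0,0,0,0.05]]]'; python3 fs.py; python3 - <<'E'
from h import *; snap("2")
im=cv2.imread("pics/scene2.png")[110:290,130:320];cv2.imwrite("pics/a2.png",cv2.resize(im,None,fx=3.3,fy=3.3,interpolation=cv2.INTER_CUBIC))
E
```

```text
t: 11.2
eef_pos: [0.5104, 0.0, 0.1904]
ee_rot: [3.142, -0.0, 2.745]
force: [-1.0, -0.7, -1.0]
width: 0.0093
t 11.20 pos [0.5104 0.     0.1904] yaw -0.396 F tagx -0.68 tagy -1.04 z -0.98 M tag 0.135 -0.032 w 0.0093
```

View pics/a2.png

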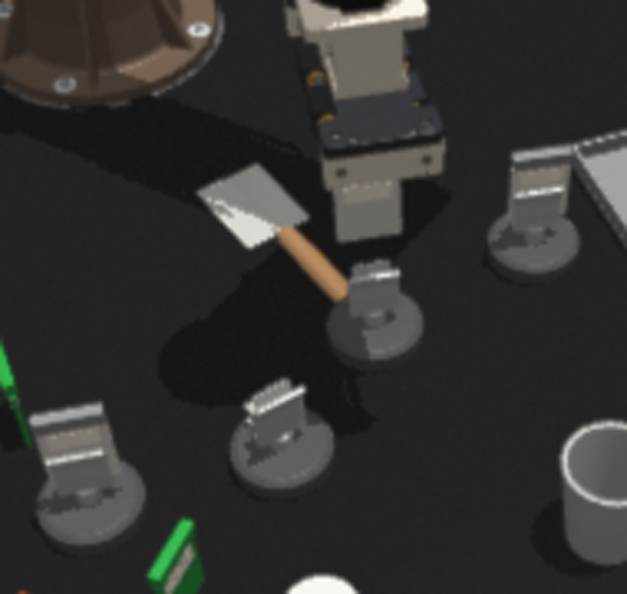

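```bash
python3 -m jog '[[[0.0162,-0.0315,0,0,0,0.0965,0.05],[0.0162,-0.0315,0,0,0,0.0965,0.05],[0.0162,-0.0315,0,0,0,0.0965,0.05],[0.016,-0.0315,0,0,0,0.0965,0.05],[0,0,0,0,0,0,0.05],[0,0,0,0,0,0,0.05],[0,0,0,0,0,0,0.05]]]'; python3 fs.py; python3 - <<'E'
from h import *; snap("3")
im=cv2.imread("pics/scene3.png")[150:290,140:300];cv2.imwrite("pics/a3.png",cv2.resize(im,None,fx=4,fy=4,interpolation=cv2.INTER_CUBIC))
im=cv2.imread("pics/top3.png")[150:260,230:390];cv2.imwrite("pics/a3t.png",cv2.resize(im,None,fx=4,fy=4,interpolation=cv2.INTER_CUBIC))
E
```

```text
t: 12.18
eef_pos: [0.575, -0.1253, 0.1904]
ee_rot: [3.142, -0.0, 3.132]
force: [0.3, -0.2, 0.4]
width: 0.0092
t 12.18 pos [ 0.575  -0.1253  0.1904] yaw -0.010 F tagx 0.30 tagy -0.16 z 0.35 M tag 0.15 -0.055 w 0.0092
```

View pics/a3.png

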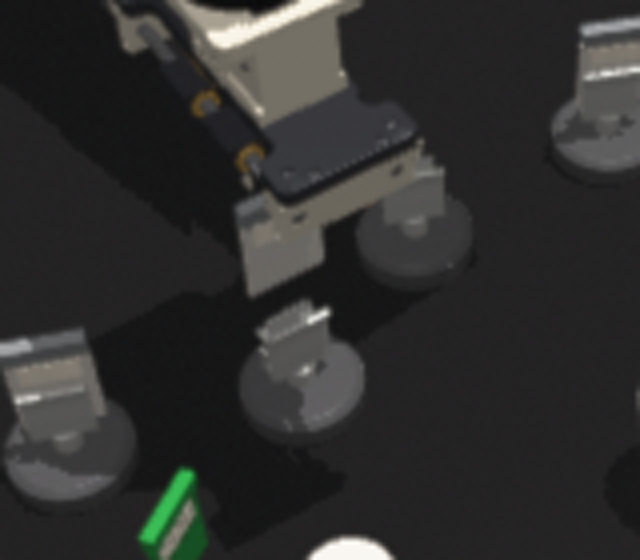

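View pics/a3t.png

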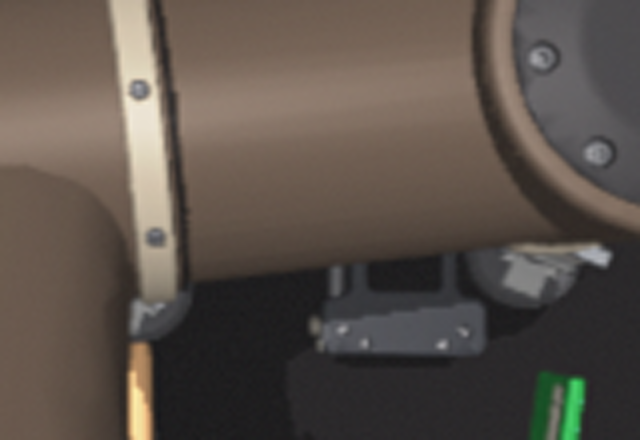

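```bash
python3 - <<'E'
from h import *
S=load("3")["scene"]
for yaw in(-.1,-.01,.1):
    for (x,y,z,h) in((.575,-.1253,.1144,.025),(.5815,-.126,.081,.02)):
        e=boxpts(x,y,yaw,0,h,[z])[:2];p=proj(S,e);p=(p-[140,150]+.5)*4;print(yaw,z,p.round(0).tolist(),"slope",(p[1]-p[0])[1]/(p[1]-p[0])[0])
E
```

```text
-0.1 0.1144 [[249.0, 295.0], [327.0, 262.0]] slope -0.41419320058124215
-0.1 0.081 [[267.0, 335.0], [328.0, 309.0]] slope -0.4237047453645051
-0.01 0.1144 [[251.0, 297.0], [325.0, 260.0]] slope -0.5008861361687829
-0.01 0.081 [[269.0, 337.0], [327.0, 307.0]] slope -0.5127221149551712
0.1 0.1144 [[253.0, 300.0], [323.0, 257.0]] slope -0.6200188827874002
0.1 0.081 [[271.0, 339.0], [325.0, 305.0]] slope -0.6351747827289497
```

```bash
python3 - <<'E'
from h import *
d=load("2");S=d["scene"];T=load("0")["top"]
im=cv2.imread("pics/scene2.png")
def cr(u,v,w,h,s):
    return cv2.resize(im[v:v+h,u:u+w],None,fx=s,fy=s,interpolation=cv2.INTER_CUBIC)
cv2.imwrite("pics/lips.png",np.hstack([cr(230,185,32,28,12),cr(198,220,32,28,12)]))
c,s=np.cos(-.396),np.sin(-.396)
for p in((258.3,215),(272.9,220.7)):
    q=ray(T,*p,.081)[:2]-[.5107,0];print("M top lip",q@[c,s],q@[-s,c])
q=[]
E
```

```text
M top lip 0.007177924391918739 0.018957830798958082
M top lip 0.008196151466317624 -0.020890373508806095
```

View pics/lips.png

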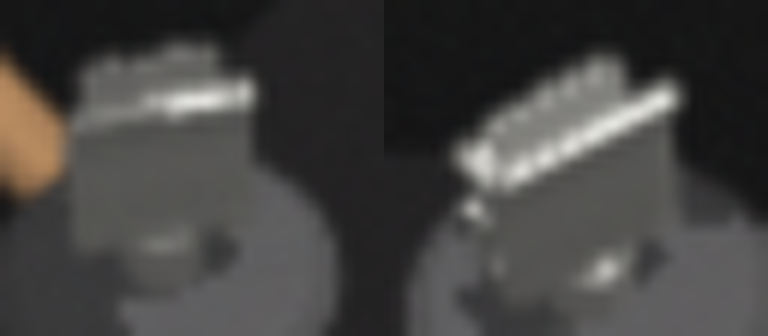

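```bash
python3 - <<'E'
from h import *
S=load("2")["scene"]
c,s=np.cos(-.396),np.sin(-.396)
a=[ray(S,*p,.081)[:2] for p in((236.2,195.2),(251.2,192.5))]
for q in a: q=q-[.5107,0];print("M",q@[c,s],q@[-s,c])
b=[ray(S,*p,.081)[:2] for p in((208.1,235.2),(222.5,227.7))];print(b,np.arctan2(-(b[1]-b[0])[0],(b[1]-b[0])[1]),np.arctan2(-(a[1]-a[0])[0],(a[1]-a[0])[1]))
E
```

```text
M 0.013031912096703829 -0.01766640389900923
M 0.012090612347055371 0.02167382806991159
[array([ 0.58702328, -0.14552583]), array([ 0.58719137, -0.10583852])] -0.004235503794367025 -0.37207741159257324
```

```bash
python3 -m jog '[[[-0.001,-0.001,-0.01,0,0,0.008,0.05],[0,0,-0.015,0,0,0,0.05],[0,0,-0.01,0,0,0,0.05],[0,0,-0.005,0,0,0,0.05],[0,0,0,0,0,0,0.05],[0,0,0,0,0,0,0.05]]]' 25>/dev/null; python3 fs.py; python3 -m jog '[[[0,0,-0.003,0,0,0,0.05],[0,0,-0.002,0,0,0,0.05],[0,0,0,0,0,0,0.05]]]' >/dev/null; python3 fs.py
```

```text
t: 13.02
eef_pos: [0.5792, -0.1275, 0.1548]
ee_rot: [-3.14, 0.011, -3.142]
force: [2.6, 0.9, 21.3]
width: 0.0094
t 13.03 pos [ 0.5792 -0.1275  0.1548] yaw -6.283 F tagx 2.62 tagy 0.94 z 21.27 M tag 0.176 -0.879 w 0.0094
t 13.40 pos [ 0.5761 -0.1273  0.1473] yaw -0.001 F tagx -0.38 tagy 0.05 z 8.45 M tag 0.056 0.222 w 0.0099
```

```bash
python3 -m jog '[[[0,0,0,0,0,0,0.05]]]'; python3 fs.py; python3 - <<'E'
from h import *; snap("4")
im=cv2.imread("pics/scene4.png")[180:280,170:270];cv2.imwrite("pics/a4.png",cv2.resize(im,None,fx=6,fy=6,interpolation=cv2.INTER_CUBIC))
E
```

```text
t: 13.52
eef_pos: [0.5757, -0.1273, 0.1468]
ee_rot: [-3.141, 0.003, 3.14]
force: [-0.0, -0.2, 9.6]
width: 0.0099
t 13.53 pos [ 0.5757 -0.1273  0.1468] yaw -0.001 F tagx -0.05 tagy -0.23 z 9.57 M tag 0.048 0.244 w 0.0099
```

View pics/a4.png

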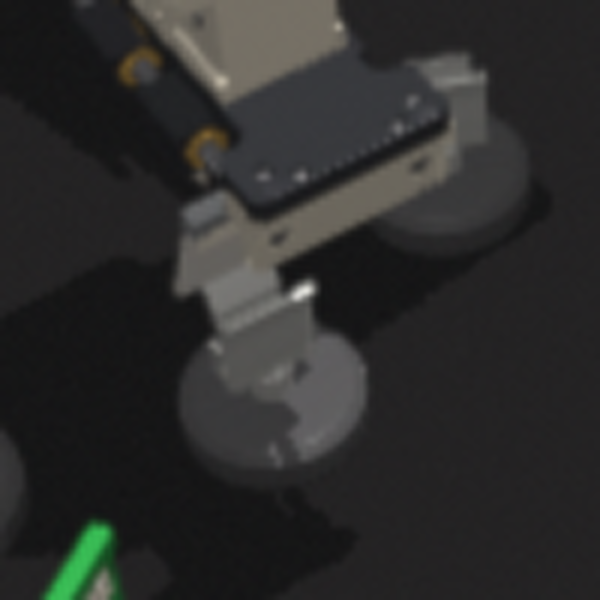

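```bash
python3 - <<'E'
from h import *
S=load("4")["scene"]
im=cv2.imread("pics/scene4.png")
o=np.array([190,205]);s=14
c=cv2.resize(im[205:247,190:240],None,fx=s,fy=s,interpolation=cv2.INTER_CUBIC)
c=np.clip(c*1.4,0,255).astype(np.uint8);c0=c.copy()
def seg(P,col):
    p=np.int32((proj(S,P)-o+.5)*s);cv2.polylines(c,[p],1,col,1)
y=-.1273;x=.5757
for dz in(0,):
    seg([[x,y-.025,.0708],[x,y+.025,.0708],[x,y+.025,.1328],[x,y-.025,.1328]],(0,0,255))
    seg([[x+.005,y-.025,.1328],[x+.005,y+.025,.1328],[x+.005,y+.025,.1468],[x+.005,y-.025,.1468]],(0,255,0))
cv2.imwrite("pics/a5.png",c)
E
```

```text
(no output)
```

View pics/a5.png

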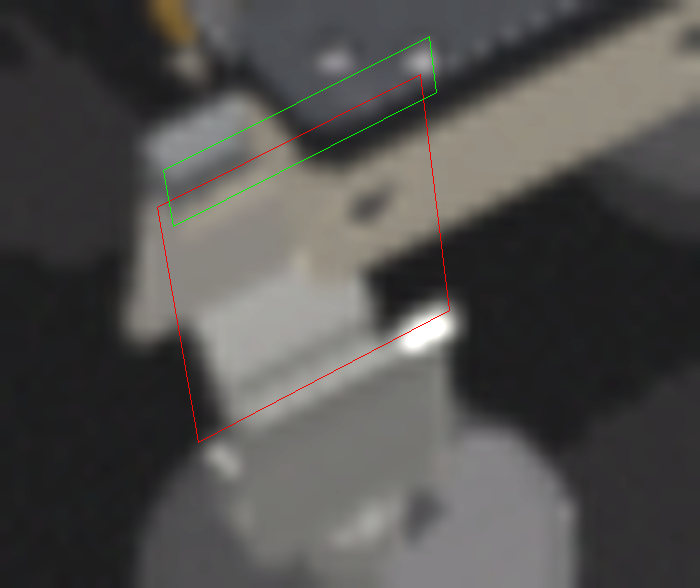

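```bash
python3 - <<'E'
from h import *
im=cv2.imread("pics/scene4.png")
c=cv2.resize(im[195:255,180:245],None,fx=9,fy=9,interpolation=cv2.INTER_LANCZOS4)
c=np.clip(255*(c/255.)**.6*1.1,0,255).astype(np.uint8)
cv2.imwrite("pics/a6.png",c)
im=cv2.imread("pics/top4.png")[150:260,230:390];cv2.imwrite("pics/a6t.png",cv2.resize(im,None,fx=5,fy=5,interpolation=cv2.INTER_CUBIC))
E
```

```text
(no output)
```

View pics/a6.png

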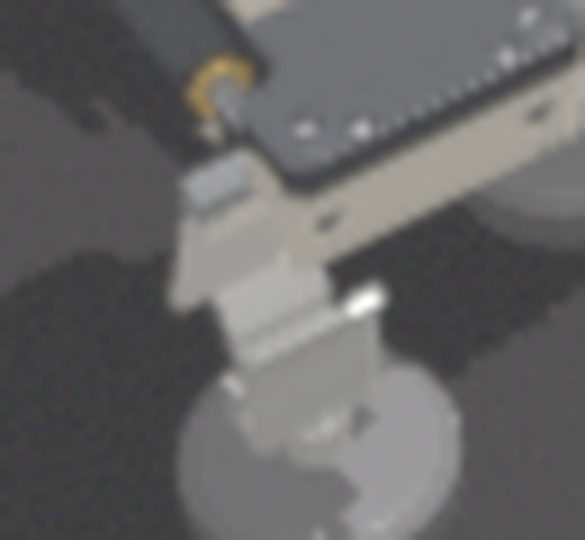

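View pics/a6t.png

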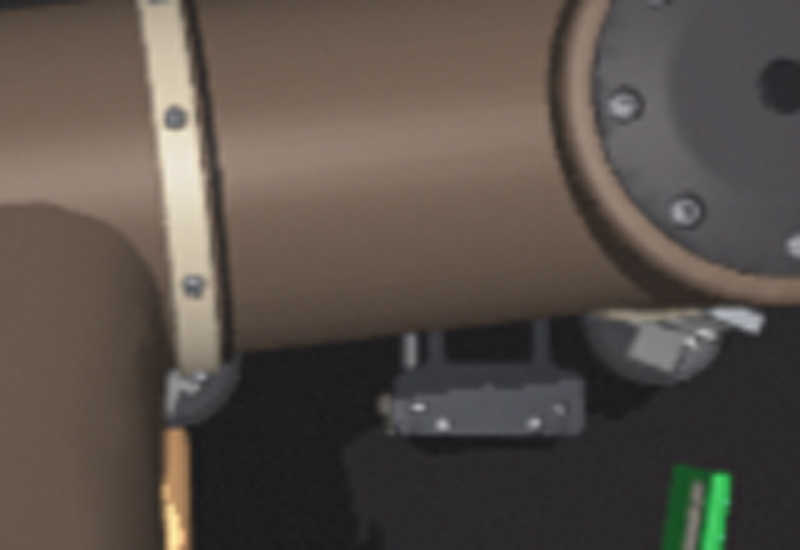

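```bash
python3 -m jog '[[[0,0,0.003,0,0,0,0.05],[0,0,0.003,0,0,0,0.05],[0,0,0,0,0,0,0.05]]]' ; python3 fs.py; python3 -m jog '[[[0,0,0.005,0,0,0,0.05],[0,0,0.005,0,0,0,0.05],[0,0,0,0,0,0,0.05]]]' ; python3 fs.py; python3 - <<'E'
from h import *;snap("5")
im=cv2.imread("pics/scene5.png")
c=cv2.resize(im[190:255,180:245],None,fx=9,fy=9,interpolation=cv2.INTER_LANCZOS4)
c=np.clip(255*(c/255.)**.6*1.1,0,255).astype(np.uint8)
cv2.imwrite("pics/a7.png",c)
E
```

```text
t: 14.0
eef_pos: [0.5765, -0.1272, 0.1529]
ee_rot: [-3.141, 0.005, 3.14]
force: [1.9, 0.2, 7.0]
width: 0.0098
t 14.00 pos [ 0.5765 -0.1272  0.1529] yaw -0.001 F tagx 1.91 tagy 0.16 z 7.03 M tag 0.032 -0.908 w 0.0098
t: 14.38
eef_pos: [0.5739, -0.127, 0.1613]
ee_rot: [3.141, -0.001, 3.139]
force: [-0.9, 0.3, -0.3]
width: 0.0095
t 14.38 pos [ 0.5739 -0.127   0.1613] yaw -0.002 F tagx -0.89 tagy 0.28 z -0.30 M tag 0.095 -0.065 w 0.0095
```

View pics/a7.png

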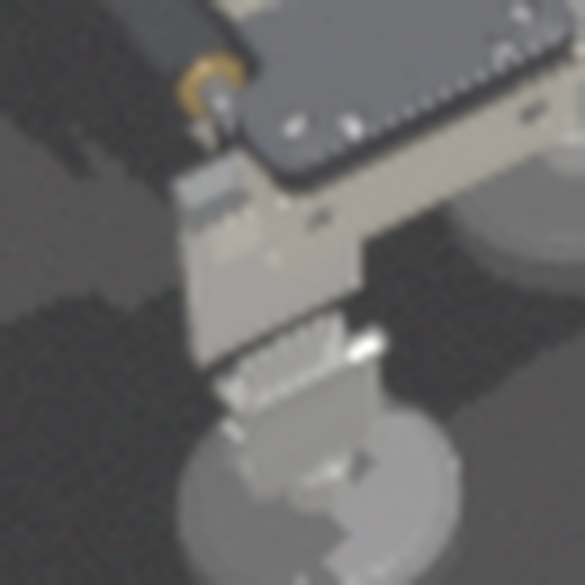

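```bash
python3 - <<'E'
from h import *
S=load("5")["scene"]
def show(x,y,zt):
    o=np.array([180,190]);s=9
    f=lambda P:((proj(S,P)-o+.5)*s).round(0).tolist()
    print(zt,"bottom",f([[x,y-.025,zt-.076],[x,y+.025,zt-.076]]),"barleft",f([[x+.005,y-.025,zt-.014],[x+.005,y-.025,zt]]))
for zt in(.1613,.1663,.1713): show(.5739,-.127,zt)
print(((proj(S,[[.5739+.0085,-.145,.081],[.5739+.0085,-.105,.081]])-[180,190]+.5)*9).round())
E
```

```text
0.1613 bottom [[209.0, 380.0], [372.0, 296.0]] barleft [[192.0, 238.0], [186.0, 201.0]]
0.1663 bottom [[207.0, 368.0], [371.0, 284.0]] barleft [[190.0, 225.0], [184.0, 188.0]]
0.1713 bottom [[205.0, 356.0], [369.0, 272.0]] barleft [[188.0, 212.0], [182.0, 174.0]]
[[250. 399.]
 [380. 331.]]
```

```bash
python3 - <<'E'
from h import *
S=load("4")["scene"]
for n,p in(("botleft",(198.9,228.3)),("bartop-left-front",(180+185/9-.5,195+188/9-.5)),("barfrontbot",(180+192/9-.5,195+216/9-.5))):
    for z in(.07,.08,.09,.1,.11,.12,.13,.14,.15): print(n,z,ray(S,*p,z).round(4)[:2])
E
```

```text
botleft 0.07 [ 0.5476 -0.1497]
botleft 0.08 [ 0.5553 -0.1527]
botleft 0.09 [ 0.5631 -0.1558]
botleft 0.1 [ 0.5709 -0.1588]
botleft 0.11 [ 0.5787 -0.1619]
botleft 0.12 [ 0.5864 -0.1649]
botleft 0.13 [ 0.5942 -0.168 ]
botleft 0.14 [ 0.602 -0.171]
botleft 0.15 [ 0.6098 -0.1741]
bartop-left-front 0.07 [ 0.513 -0.127]
bartop-left-front 0.08 [ 0.5212 -0.1303]
bartop-left-front 0.09 [ 0.5294 -0.1337]
bartop-left-front 0.1 [ 0.5376 -0.137 ]
bartop-left-front 0.11 [ 0.5458 -0.1403]
bartop-left-front 0.12 [ 0.554  -0.1436]
bartop-left-front 0.13 [ 0.5622 -0.1469]
bartop-left-front 0.14 [ 0.5704 -0.1503]
bartop-left-front 0.15 [ 0.5786 -0.1536]
barfrontbot 0.07 [ 0.523  -0.1304]
barfrontbot 0.08 [ 0.5311 -0.1337]
barfrontbot 0.09 [ 0.5391 -0.137 ]
barfrontbot 0.1 [ 0.5472 -0.1403]
barfrontbot 0.11 [ 0.5553 -0.1436]
barfrontbot 0.12 [ 0.5634 -0.1468]
barfrontbot 0.13 [ 0.5714 -0.1501]
barfrontbot 0.14 [ 0.5795 -0.1534]
barfrontbot 0.15 [ 0.5876 -0.1567]
```

```bash
python3 - <<'E'
from h import *
S=load("5")["scene"]
im=cv2.imread("pics/scene5.png")
o=np.array([194,202]);s=14
c=cv2.resize(im[202:242,194:232],None,fx=s,fy=s,interpolation=cv2.INTER_CUBIC)
c=np.clip(255*(c/255.)**.6*1.1,0,255).astype(np.uint8)
def seg(P,col):
    p=np.int32((proj(S,P)-o+.5)*s);cv2.polylines(c,[p],1,col,1)
y=-.127;x=.5739;b=.0853+.005
seg([[x+.002,y-.025,b],[x+.002,y+.025,b],[x+.002,y+.025,b+.062],[x+.002,y-.025,b+.062]],(0,0,255))
b+=.062
seg([[x+.005,y-.025,b],[x+.005,y+.025,b],[x+.005,y+.025,b+.014],[x+.005,y-.025,b+.014]],(0,255,0))
b+=.014
seg([[x+.005,y-.025,b],[x+.005,y+.025,b],[x-.005,y+.025,b],[x-.005,y-.025,b]],(0,255,0))
for i in range(0,38,5): cv2.putText(c,str(194+i),(i*s,10),0,.35,(0,255,255),1)
for i in range(0,40,5): cv2.putText(c,str(202+i),(0,i*s+4),0,.35,(0,255,255),1)
cv2.imwrite("pics/a8.png",c)
E
```

```text
(no output)
```

View pics/a8.png

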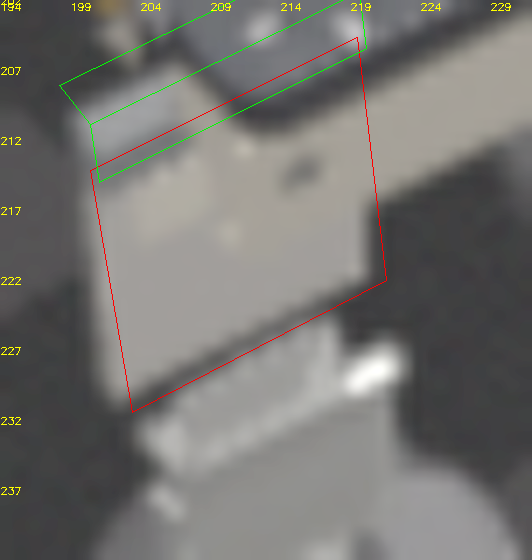

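```bash
python3 -m jog '[[[0,0,0.006,0,0,0,0.0],[0,0,0.006,0,0,0,0.0],[0,0,0,0,0,0,0.0],[0,0,0,0,0,0,0.0]]]' 50 ; python3 fs.py; cat > ov.py <<'E'
from h import *
import sys
def ov(tag,x,y,yaw,zb,out,tilt=0,o=(188,192),w=46,hh=44,s=13):
    snap(tag);S=load(tag)["scene"];im=cv2.imread(f"pics/scene{tag}.png");o=np.array(o)
    c=cv2.resize(im[o[1]:o[1]+hh,o[0]:o[0]+w],None,fx=s,fy=s,interpolation=cv2.INTER_CUBIC)
    c=np.clip(255*(c/255.)**.6*1.1,0,255).astype(np.uint8)
    R=cv2.Rodrigues(np.array([0,0,yaw]))[0]@cv2.Rodrigues(np.array([0,tilt,0.]))[0]
    def seg(P,col):
        P=(np.array(P)-[0,0,.069])@R.T+[x,y,zb+.069]
        p=np.int32((proj(S,P)-o+.5)*s);cv2.polylines(c,[p],1,col,1)
    h=.025
    seg([[.002,-h,0],[.002,h,0],[.002,h,.062],[.002,-h,.062]],(0,0,255))
    seg([[.005,-h,.062],[.005,h,.062],[.005,h,.076],[.005,-h,.076]],(0,255,0))
    seg([[.005,-h,.076],[.005,h,.076],[-.005,h,.076],[-.005,-h,.076]],(0,255,0))
    for i in range(0,w,5): cv2.putText(c,str(o[0]+i),(i*s,10),0,.35,(0,255,255),1)
    for i in range(0,hh,5): cv2.putText(c,str(o[1]+i),(0,i*s+4),0,.35,(0,255,255),1)
    cv2.imwrite(out,c)
E
python3 - <<'E'
from ov import *
from station import monitor
p=monitor.get_state()["eef_pos"]
ov("6",p[0],p[1],0,p[2]-.076,"pics/a9.png")
E
```

```text
t: 14.98
eef_pos: [0.5743, -0.127, 0.1736]
ee_rot: [3.141, 0.0, 3.139]
force: [-0.9, -0.5, -0.8]
width: 0.0086
t 14.97 pos [ 0.5743 -0.127   0.1736] yaw -0.002 F tagx -0.87 tagy -0.51 z -0.75 M tag 0.033 -0.086 w 0.0086Traceback (most recent call last):
  File "<stdin>", line 4, in <module>
  File "ov.py", line 7, in ov
    R=cv2.Rodrigues(np.array([0,0,yaw]))[0]@cv2.Rodrigues(np.array([0,tilt,0.]))[0]
      ~~~~~~~~~~~~~^^^^^^^^^^^^^^^^^^^^^
cv2.error: OpenCV(4.12.0) /io/opencv/modules/calib3d/src/calibration_base.cpp:151: error: (-210:Unsupported format or combination of formats) The matrices must have 32f or 64f data type in function 'Rodrigues'
```

```bash
sed -i 's/\[0,0,yaw\]/[0,0,float(yaw)]/' ov.py
python3 - <<'E'
from ov import *
from station import monitor
p=monitor.get_state()["eef_pos"]
ov("6",p[0],p[1],0,p[2]-.076,"pics/a9.png")
E
```

```text
(no output)
```

View pics/a9.png

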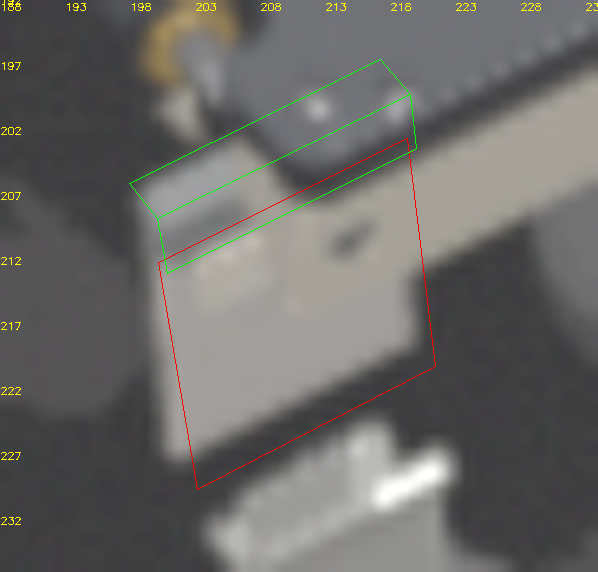

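```bash
python3 - <<'E'
from h import *
S=load("6")["scene"]
obs=np.array([[175,458],[415,348]])/13+[188,192]-.5   # bottom corners (front edge)
obsbar=np.array([[138,190],[160,222]])/13+[188,192]-.5  # bar top left back, front
from scipy.optimize import least_squares
def f(q,full=False):
    x,y,z,tl,yaw,rx=q
    R=cv2.Rodrigues(np.array([0,0,yaw]))[0]@cv2.Rodrigues(np.array([rx,tl,0.]))[0]
    P=np.array([[.002,-.025,0],[.002,.025,0],[-.005,-.025,.076],[.005,-.025,.076]])-[0,0,.069]
    p=proj(S,P@R.T+[x,y,z])
    return np.r_[(p-np.vstack([obs,obsbar])).ravel(),(np.array([x,y,z])-[.5743+.001,-.127,.1676])/.001*.3,yaw/.03*.3,rx/.03*.3]
r=least_squares(f,[.5743,-.127,.1676,.0,0,0]);print(r.x.round(4),r.fun.round(2))
E
```

```text
[ 0.5759 -0.127   0.167   0.1199 -0.022  -0.0092] [-0.02  0.27  0.01 -0.24 -0.26 -0.43  0.22  0.25  0.17 -0.01 -0.17 -0.22
 -0.09]
```

```bash
python3 -m jog '[[[0,0,0,0,-0.06,0,0.0],[0,0,0,0,-0.057,0,0.0],[0,0,0,0,0,0,0.0],[0,0,0,0,0,0,0.0]]]' 50 ; python3 - <<'E'
from ov import *
from station import monitor
p=monitor.get_state()["eef_pos"]
ov("7",p[0]+.0007,p[1],0,p[2]-.076,"pics/a10.png",o=(188,192),hh=50,s=12)
E
```

```text
t: 15.68
eef_pos: [0.5746, -0.127, 0.1738]
ee_rot: [3.142, 0.116, 3.14]
force: [-0.2, 1.2, 0.3]
width: 0.0085
```

View pics/a10.png

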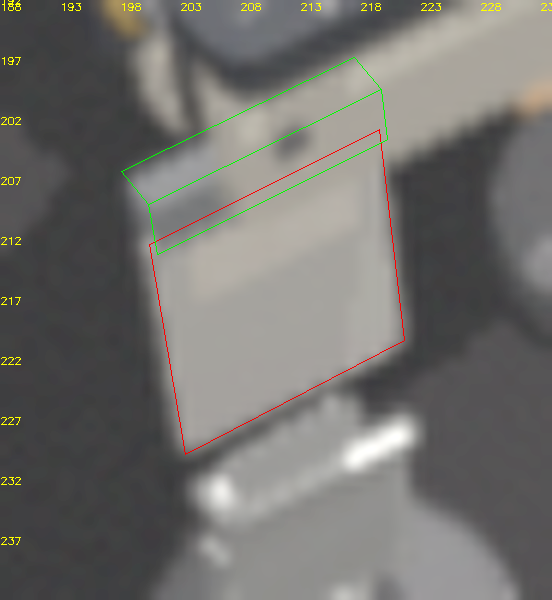

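```bash
python3 - <<'E'
from h import *
S=load("0")["scene"]
for k,b,l in(("L",(.5113,.1638,-.40),((285.9,169.2),(300.5,166.9))),("M",(.513,0,-.396),((235.8,195.1),(251.2,192.4))),("R",(.5379,-.2652,-.385),((144,250.3),(161.2,247)))):
    c,s=np.cos(b[2]),np.sin(b[2])
    for p in l:
        q=ray(S,p[0]-.5,p[1]-.5,.081)[:2]-b[:2];print(k,(q@[c,s]).round(4),(q@[-s,c]).round(4))
for p in((208.1,235.2),(222.5,227.7)): print(ray(S,p[0]-.5,p[1]-.5,.081))
E
```

```text
L 0.0077 -0.0219
L 0.0075 0.019
M 0.0083 -0.0204
M 0.0076 0.0199
R 0.009 -0.0217
R 0.0085 0.0177
[ 0.58503983 -0.14573989  0.081     ]
[ 0.58517957 -0.10601481  0.081     ]
```

```bash
python3 -m jog '[[[0.0028,0.0015,0,0,0,0,0.0],[0,0,-0.006,0,0,0,0.0],[0,0,-0.006,0,0,0,0.0],[0,0,0,0,0,0,0.0],[0,0,0,0,0,0,0.0]]]' 50 ; python3 - <<'E'
from ov import *
from station import monitor
p=monitor.get_state()["eef_pos"]
ov("8",p[0],p[1],0,p[2]-.076,"pics/a11.png",o=(188,197),hh=50,s=12)
E
```

```text
t: 16.4
eef_pos: [0.5771, -0.1255, 0.1615]
ee_rot: [3.141, 0.117, 3.14]
force: [-0.1, 0.3, 0.3]
width: 0.0085
```

View pics/a11.png

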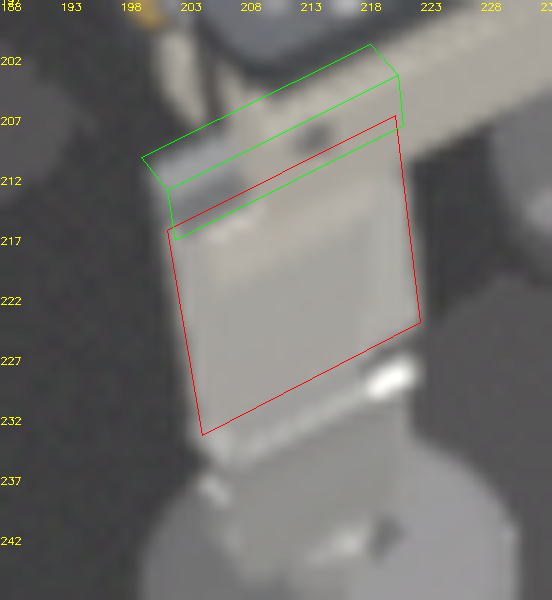

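```bash
python3 -m jog '[[[0,0,-0.002,0,0,0,0.0],[0,0,-0.002,0,0,0,0.0],[0,0,-0.002,0,0,0,0.0],[0,0,0,0,0,0,0.0]]]' 50 >/dev/null; python3 fs.py;  python3 -m jog '[[[0,0,-0.002,0,0,0,0.0],[0,0,-0.002,0,0,0,0.0],[0,0,-0.002,0,0,0,0.0],[0,0,0,0,0,0,0.0]]]' >/dev/null; python3 fs.py
```

```text
t 17.00 pos [ 0.577  -0.1255  0.1553] yaw -0.002 F tagx 0.30 tagy 0.45 z -0.61 M tag 0.095 0.344 w 0.0086
t 17.50 pos [ 0.5769 -0.1255  0.1493] yaw -0.002 F tagx -0.34 tagy -0.56 z -0.57 M tag 0.085 0.554 w 0.0083
```

Bottom edge is at about 73 mm with no contact force, so the blade is inside the mouth. I'll keep pushing down gently.

```bash
python3 -m jog '[[[0,0,-0.002,0,0,0,0.0],[0,0,-0.002,0,0,0,0.0],[0,0,-0.001,0,0,0,0.0],[0,0,0,0,0,0,0.0]]]' >/dev/null; python3 fs.py;  python3 -m jog '[[[0,0,-0.002,0,0,0,0.0],[0,0,-0.001,0,0,0,0.0],[0,0,0,0,0,0,0.0]]]' >/dev/null; python3 fs.py; python3 -m jog '[[[0,0,-0.001,0,0,0,0.0],[0,0,-0.001,0,0,0,0.0],[0,0,0,0,0,0,0.0]]]' >/dev/null; python3 fs.py
```

```text
t 18.00 pos [ 0.5783 -0.1256  0.1459] yaw -0.001 F tagx -1.85 tagy 0.63 z 7.01 M tag 0.148 0.757 w 0.0085
t 18.38 pos [ 0.5799 -0.1257  0.1448] yaw -0.001 F tagx -2.28 tagy -0.33 z 15.98 M tag 0.174 0.657 w 0.0085
t 18.75 pos [ 0.58   -0.1258  0.1429] yaw -0.001 F tagx -2.33 tagy -0.46 z 15.90 M tag 0.151 0.713 w 0.0085
```

```bash
python3 -m jog '[[[-0.0015,0,0,0,0,0,0.0],[-0.001,0,0,0,0,0,0.0],[0,0,0,0,0,0,0.0]]]' >/dev/null; python3 fs.py;  python3 -m jog '[[[0,0,-0.001,0,0,0,0.0],[0,0,0,0,0,0,0.0]]]' >/dev/null; python3 fs.py; python3 - <<'E'
from ov import *
from station import monitor
p=monitor.get_state()["eef_pos"]
ov("9",p[0],p[1],0,p[2]-.076,"pics/a12.png",o=(188,197),hh=50,s=12)
E
```

```text
t 19.12 pos [ 0.5774 -0.1257  0.1428] yaw -0.001 F tagx -0.99 tagy -0.52 z 15.23 M tag 0.173 0.502 w 0.0087
t 19.38 pos [ 0.5762 -0.1256  0.1404] yaw -0.001 F tagx -1.90 tagy 0.35 z 7.52 M tag 0.169 0.667 w 0.0087
```

View pics/a12.png

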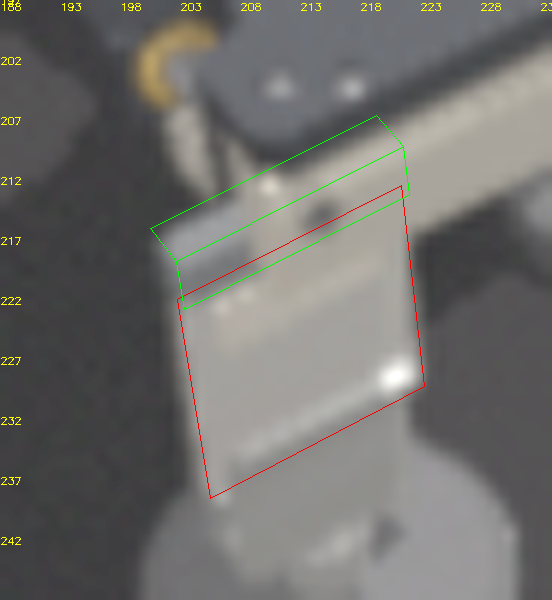

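```bash
python3 -m jog '[[[0,0,-0.0015,0,0,0,0.0],[0,0,-0.0015,0,0,0,0.0],[0,0,-0.0015,0,0,0,0.0],[0,0,0,0,0,0,0.0]]]' >/dev/null; python3 fs.py;  python3 -m jog '[[[0,0,-0.0015,0,0,0,0.0],[0,0,-0.0015,0,0,0,0.0],[0,0,-0.0015,0,0,0,0.0],[0,0,0,0,0,0,0.0]]]' >/dev/null; python3 fs.py
```

```text
t 19.98 pos [ 0.5759 -0.1256  0.1354] yaw -0.001 F tagx -2.71 tagy -0.07 z 7.06 M tag 0.056 0.702 w 0.0085
t 20.48 pos [ 0.5758 -0.1257  0.1309] yaw -0.001 F tagx -0.99 tagy 0.62 z 8.21 M tag 0.068 0.807 w 0.0084
```

```bash
python3 -m jog '[[[0,0,-0.0015,0,0,0,0.0],[0,0,-0.0015,0,0,0,0.0],[0,0,-0.0015,0,0,0,0.0],[0,0,0,0,0,0,0.0]]]' >/dev/null; python3 fs.py;  python3 -m jog '[[[0,0,-0.0015,0,0,0,0.0],[0,0,-0.0015,0,0,0,0.0],[0,0,-0.0015,0,0,0,0.0],[0,0,0,0,0,0,0.0]]]' >/dev/null; python3 fs.py; python3 -m jog '[[[0,0,-0.001,0,0,0,0.0],[0,0,-0.001,0,0,0,0.0],[0,0,0,0,0,0,0.0]]]' >/dev/null; python3 fs.py
```

```text
t 20.98 pos [ 0.5757 -0.1256  0.1264] yaw -0.001 F tagx -1.41 tagy -0.47 z 8.16 M tag 0.158 0.869 w 0.0087
t 21.48 pos [ 0.5756 -0.1257  0.1218] yaw -0.002 F tagx -2.21 tagy -0.03 z 7.18 M tag 0.091 1.039 w 0.0085
t 21.85 pos [ 0.5756 -0.1257  0.1199] yaw -0.001 F tagx -2.21 tagy 0.26 z 9.01 M tag 0.087 1.064 w 0.0087
```

```bash
python3 -m jog '[[[0,0,-0.001,0,0,0,0.0],[0,0,0,0,0,0,0.0]]]' >/dev/null; python3 fs.py; python3 -m jog '[[[0,0,-0.0007,0,0,0,0.0],[0,0,0,0,0,0,0.0]]]' >/dev/null; python3 fs.py;python3 -m jog '[[[0,0,-0.0005,0,0,0,0.0],[0,0,0,0,0,0,0.0]]]' >/dev/null; python3 fs.py
```

```text
t 22.10 pos [ 0.5756 -0.1257  0.1189] yaw -0.001 F tagx -2.53 tagy -0.42 z 9.74 M tag 0.011 1.059 w 0.0086
t 22.35 pos [ 0.5756 -0.1257  0.1182] yaw -0.001 F tagx -2.61 tagy -0.18 z 10.04 M tag 0.136 1.113 w 0.0081
t 22.60 pos [ 0.5757 -0.1257  0.118 ] yaw -0.001 F tagx -3.15 tagy 0.56 z 10.50 M tag 0.161 1.213 w 0.0088
```

```bash
python3 -m jog '[[[0,0,-0.0007,0,0,0,0.0],[0,0,0,0,0,0,0.0]]]' >/dev/null; python3 fs.py; python3 -m jog '[[[0,0,-0.0007,0,0,0,0.0],[0,0,0,0,0,0,0.0]]]' >/dev/null; python3 fs.py
```

```text
t 22.85 pos [ 0.5761 -0.1257  0.1178] yaw -0.001 F tagx -4.32 tagy 0.55 z 14.39 M tag 0.35 1.352 w 0.0088
t 23.10 pos [ 0.5765 -0.1257  0.1178] yaw -0.001 F tagx -5.19 tagy 0.94 z 17.12 M tag 0.495 1.514 w 0.0083
```

```bash
python3 -m jog '[[[0,0,0.0012,0,0,0,0.0],[0,0,0,0,0,0,0.15],[0,0,0,0,0,0,0.3],[0,0,0,0,0,0,0.4],[0,0,0.02,0,0,0,0.4],[0,0,0.03,0,0.06,0,0.4],[0,0,0.02,0,0.057,0,0.4],[0,0,0,0,0,0,0.4]]]'; python3 - <<'E'
from ov import *
ov("10",.575,-.126,0,.042,"pics/a13.png",o=(188,197),hh=50,s=12)
E
```

```text
t: 24.1
eef_pos: [0.5764, -0.1254, 0.1873]
ee_rot: [-3.142, 0.002, 3.14]
force: [-0.5, 0.3, -0.1]
width: 0.035
```

View pics/a13.png

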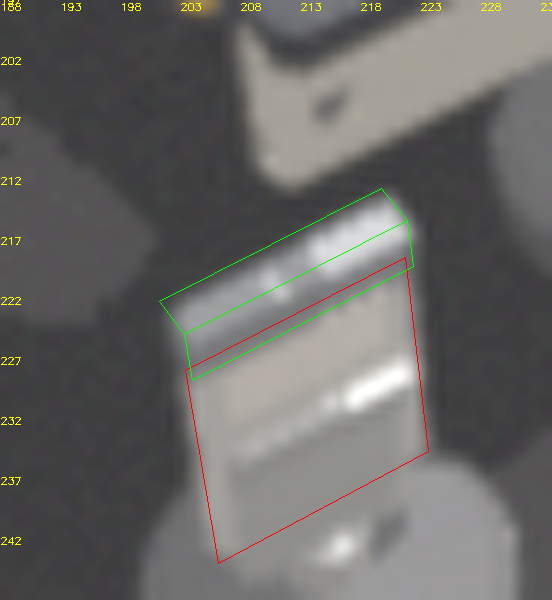

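```bash
python3 -m jog '[[[-0.0078,0.0155,0,0,0,0.147,0.75],[-0.0078,0.0155,0,0,0,0.147,0.75],[-0.0078,0.0155,0,0,0,0.147,0.75],[-0.0078,0.0155,0,0,0,0.147,0.75],[-0.0078,0.0155,0,0,0,0.147,0.75],[-0.0078,0.0155,0,0,0,0.147,0.75],[-0.0078,0.0155,0,0,0,0.147,0.75],[-0.0078,0.0155,0,0,0,0.147,0.75],[0,0,0,0,0,0,0.75],[0,0,0,0,0,0,0.75]]]' 55; python3 - <<'E'
from h import *;snap("11")
im=cv2.imread("pics/scene11.png")[130:270,180:340];cv2.imwrite("pics/a14.png",cv2.resize(im,None,fx=4.5,fy=4,interpolation=cv2.INTER_CUBIC))
E
```

```text
t: 25.45
eef_pos: [0.512, -0.0018, 0.1857]
ee_rot: [3.141, -0.0, -1.97]
force: [-0.3, 0.5, 0.9]
width: 0.0656
```

View pics/a14.png

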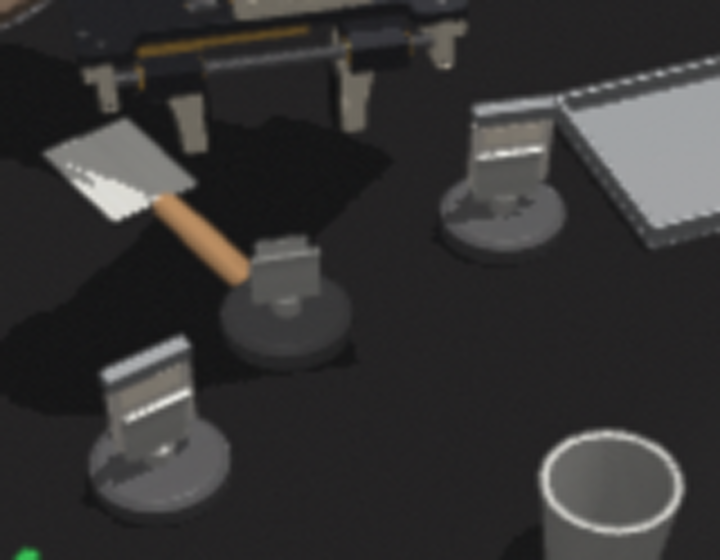

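```bash
python3 -m jog '[[[0.001,0.0004,-0.03,0,0,0.003,0.75],[0.001,0,-0.03,0,0,0,0.75],[0,0,-0.03,0,0,0,0.75],[0,0,-0.02,0,0,0,0.75],[0,0,-0.0117,0,0,0,0.75],[0,0,0,0,0,0,0.75],[0,0,0,0,0,0,0.75]]]' 55; python3 - <<'E'
from h import *;snap("12")
im=cv2.imread("pics/scene12.png")[150:240,200:300];cv2.imwrite("pics/a15.png",cv2.resize(im,None,fx=6,fy=6,interpolation=cv2.INTER_CUBIC))
E
```

```text
t: 26.42
eef_pos: [0.5149, -0.0011, 0.0652]
ee_rot: [-3.141, 0.001, -1.965]
force: [-0.4, -0.1, 0.8]
width: 0.0654
```

View pics/a15.png

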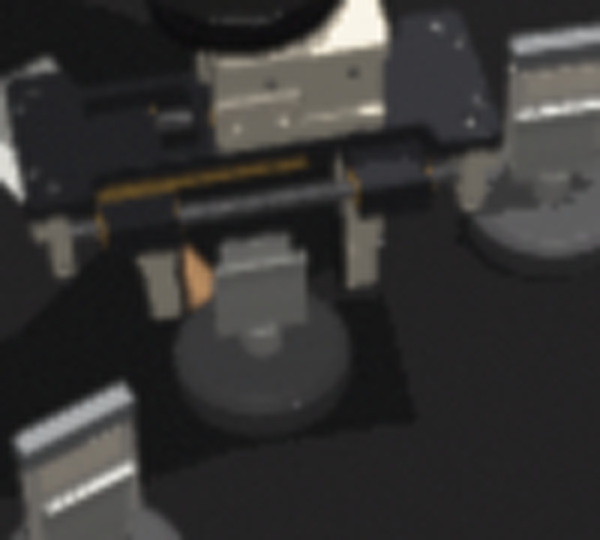

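```bash
python3 - <<'E'
from h import *
S=load("12")["scene"]
from station import monitor
p=monitor.get_state()["eef_pos"]
c,s=np.cos(-.396),np.sin(-.396);ex=np.array([c,s,0]);ey=np.array([-s,c,0])
f=lambda P:((proj(S,P)-[200,150]+.5)*6).round(0).tolist()
tip=p-[0,0,.025]
print("tips inner",f([tip+sg*.033*ey+a*ex for sg in(-1,1) for a in(-.0095,.0095)]))
C=np.array([.5107,0,0])
print("plate",f([C+ex*.005+ey*b+[0,0,z] for z in(.042,.068) for b in(-.02,.02)]))
print("foot",f([C+ex*.04+[0,0,.021],C-ey*.04+[0,0,.021],C+ey*.04+[0,0,.021]]))
E
```

```text
tips inner [[185.0, 313.0], [192.0, 345.0], [332.0, 289.0], [340.0, 320.0]]
plate [[216.0, 323.0], [306.0, 308.0], [213.0, 283.0], [304.0, 268.0]]
foot [[278.0, 406.0], [173.0, 354.0], [349.0, 325.0]]
```

```bash
python3 - <<'E'
from h import *
from station import arm
print(arm.tip_extent,[a for a in dir(arm) if a[0]!="_"])
S=load("10")["scene"]
f=lambda P:((proj(S,P)-[188,197]+.5)*12).round(0).tolist()
p=np.array([.5764,-.1254,.1873])
for z in(-.025,-.006): print(z,f([p+[.0175+t,b,z] for t in(0,.01) for b in(-.0095,.0095)]))
im=cv2.imread("pics/scene12.png")[165:225,215:275];c=cv2.resize(im,None,fx=10,fy=10,interpolation=cv2.INTER_CUBIC)
c=np.clip(255*(c/255.)**.55*1.1,0,255).astype(np.uint8);cv2.imwrite("pics/a16.png",c)
E
```

```text
0.025 ['Unreachable', 'tip_extent']
-0.025 [[272.0, 190.0], [360.0, 146.0], [299.0, 224.0], [388.0, 179.0]]
-0.006 [[262.0, 122.0], [351.0, 77.0], [290.0, 155.0], [379.0, 110.0]]
```

View pics/a16.png

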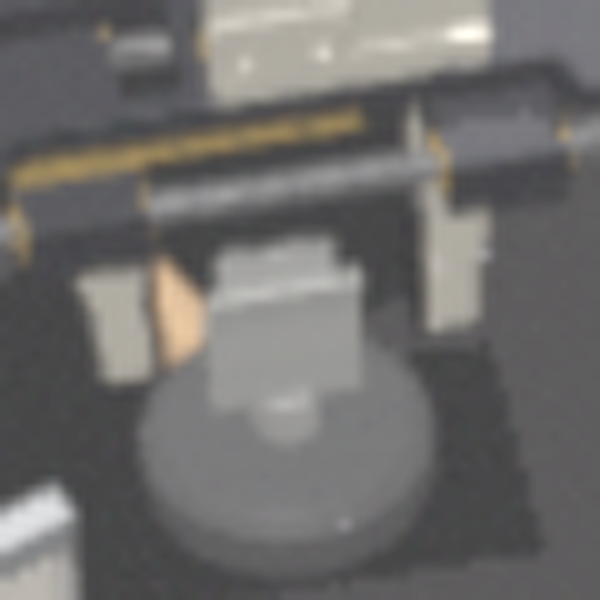

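```bash
python3 -m jog '[[[0,0,-0.0015,0,0,0,0.6],[0,0,0,0,0,0,0.5],[0,0,0,0,0,0,0.4],[0,0,0,0,0,0,0.35],[0,0,0,0,0,0,0.35],[0,0,0,0,0,0,0.35]]]' 55; python3 fs.py
```

```text
t: 27.28
eef_pos: [0.5143, -0.0011, 0.063]
ee_rot: [-3.142, -0.0, -1.965]
force: [0.0, -0.8, 2.6]
width: 0.0382
t 27.27 pos [ 0.5143 -0.0011  0.063 ] yaw -5.106 F tagx -0.76 tagy -0.32 z 2.65 M tag 0.196 0.127 w 0.0382
```

```bash
python3 -m jog '[[[0,0,0.004,0,0,0,0.2],[0,0,0.008,0,0,0,0.2],[0,0,0.01,0,0,0,0.2],[0,0,0.02,0,0,0,0.2],[0,0,0,0,0,0,0.2],[0,0,0,0,0,0,0.2]]]' 60; python3 - <<'E'
from h import *;snap("13")
im=cv2.imread("pics/scene13.png")[130:240,200:330];cv2.imwrite("pics/a17.png",cv2.resize(im,None,fx=5,fy=5,interpolation=cv2.INTER_CUBIC))
E
```

```text
t: 28.02
eef_pos: [0.5137, -0.0012, 0.1046]
ee_rot: [3.141, -0.0, -1.965]
force: [-0.9, -0.3, -9.0]
width: 0.0382
```

View pics/a17.png

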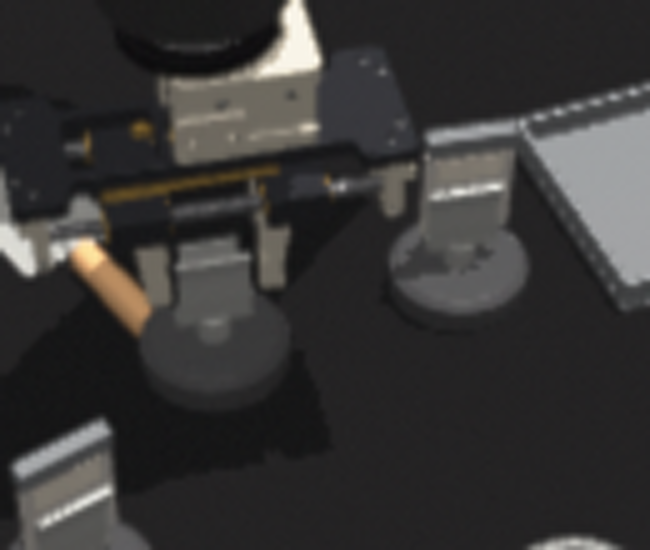

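```bash
python3 -m jog '[[[0,0,0.03,0,0,0,0.2],[0,0,0.04,0,0,0,0.2],[0,0,0.03,0,0,0,0.2],[0,0,0.015,0,0,0,0.2],[0.001,0.015,0,0,0,0,0.2],[0.0015,0.03,0,0,0,0,0.2],[0.002,0.04,0,0,0,0,0.2],[0.002,0.045,0,0,0,0,0.2],[0.002,0.045,0,0,0,0,0.2],[0.002,0.045,0,0,0,0,0.2],[0.002,0.04,0,0,0,0,0.2],[0.002,0.035,0,0,0,0,0.2],[0.0015,0.02,0,0,0,0,0.2],[0.0005,0.011,0,0,0,0,0.2],[0,0,0,0,0,0,0.2],[0,0,0,0,0,0,0.2]]]' 60; python3 - <<'E'
from h import *;snap("14")
im=cv2.imread("pics/scene14.png")[80:230,220:390];cv2.imwrite("pics/a18.png",cv2.resize(im,None,fx=4,fy=4,interpolation=cv2.INTER_CUBIC))
E
```

```text
t: 30.12
eef_pos: [0.5306, 0.3239, 0.2198]
ee_rot: [3.141, -0.001, -1.965]
force: [-0.2, 0.2, -8.7]
width: 0.038
```

View pics/a18.png

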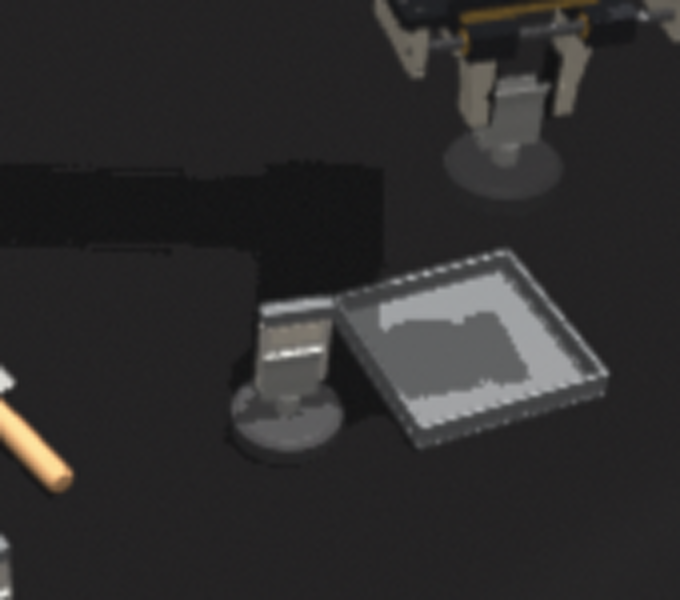

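```bash
python3 -m jog '[[[0,0,-0.02,0,0,0,0.2],[0,0,-0.035,0,0,0,0.2],[0,0,-0.035,0,0,0,0.2],[0,0,-0.025,0,0,0,0.2],[0,0,-0.015,0,0,0,0.2],[0,0,-0.01,0,0,0,0.2],[0,0,-0.005,0,0,0,0.2],[0,0,0,0,0,0,0.2],[0,0,0,0,0,0,0.2]]]' ; python3 fs.py;  python3 -m jog '[[[0,0,-0.0015,0,0,0,0.2],[0,0,-0.0015,0,0,0,0.2],[0,0,0,0,0,0,0.2]]]' >/dev/null ; python3 fs.py
```

```text
t: 31.35
eef_pos: [0.5312, 0.3253, 0.0758]
ee_rot: [-3.141, 0.001, -1.964]
force: [-0.4, 1.2, -8.9]
width: 0.0381
t 31.35 pos [0.5312 0.3253 0.0758] yaw -5.106 F tagx 0.94 tagy 0.81 z -8.91 M tag -0.106 -0.015 w 0.0381
t 31.73 pos [0.5307 0.3248 0.0718] yaw -5.106 F tagx 0.39 tagy -0.83 z -8.79 M tag -0.093 -0.012 w 0.0380
```

```bash
python3 -m jog '[[[0,0,-0.0015,0,0,0,0.2],[0,0,-0.0015,0,0,0,0.2],[0,0,0,0,0,0,0.2]]]' >/dev/null ; python3 fs.py;  python3 -m jog '[[[0,0,-0.001,0,0,0,0.2],[0,0,-0.001,0,0,0,0.2],[0,0,0,0,0,0,0.2]]]' >/dev/null ; python3 fs.py
```

```text
t 32.10 pos [0.5307 0.3248 0.0687] yaw -5.106 F tagx -0.32 tagy 0.34 z -9.45 M tag -0.025 -0.009 w 0.0384
t 32.48 pos [0.5311 0.3249 0.0673] yaw -5.106 F tagx -0.97 tagy -1.13 z -6.34 M tag -0.456 0.322 w 0.0379
```

Contact begins at z of about 0.067, as predicted. I'll lower a touch more and release.

```bash
python3 -m jog '[[[0,0,-0.001,0,0,0,0.2],[0,0,-0.001,0,0,0,0.2],[0,0,0,0,0,0,0.2]]]' >/dev/null ; python3 fs.py;  python3 -m jog '[[[0,0,0,0,0,0,0.5],[0,0,0,0,0,0,0.65],[0,0,0,0,0,0,0.75],[0,0,0,0,0,0,0.75],[0,0,0.02,0,0,0,0.75],[0,0,0.04,0,0,0,0.75],[0,0,0.05,0,0,0,0.75],[0,0,0.04,0,0,0,0.75],[0,0,0,0,0,0,0.75]]]' ; python3 - <<'E'
from h import *;snap("15")
im=cv2.imread("pics/scene15.png")[80:230,220:390];cv2.imwrite("pics/a19.png",cv2.resize(im,None,fx=4,fy=4,interpolation=cv2.INTER_CUBIC))
E
```

```text
t 32.85 pos [0.5314 0.3248 0.067 ] yaw -5.106 F tagx -5.38 tagy 1.51 z 8.49 M tag 0.183 2.085 w 0.0380
t: 33.98
eef_pos: [0.5323, 0.3262, 0.219]
ee_rot: [-3.139, 0.006, -1.964]
force: [0.0, 0.3, 0.1]
width: 0.0658
```

View pics/a19.png

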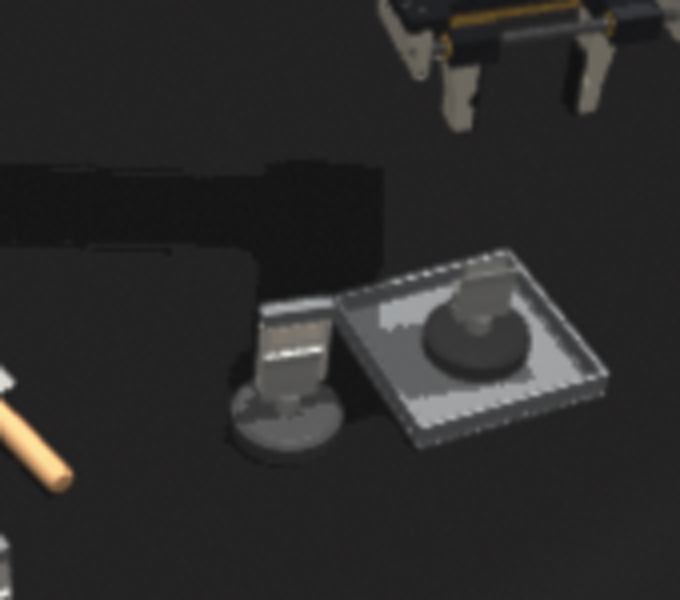

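```bash
python3 -m jog '[[[-0.02,0.04,0,0,0,0,0.75],[-0.03,0.05,0,0,0,0,0.75],[-0.03,0.05,0,0,0,0,0.75],[-0.03,0.05,0,0,0,0,0.75],[-0.03,0.05,0,0,0,0,0.75],[-0.02,0.03,0,0,0,0,0.75],[0,0,0,0,0,0,0.75]]]' ; python3 - <<'E'
from h import *;snap("16")
d=load("16");d0=load("0")
st=np.array([.002,.002,.03])
for k,b in(("L",(.509,.166,-.4)),("R",(.5363,-.264,-.39)),("S",(.575,-.126,0))):
    for n,D in(("before",d0),("now",d)):
        if k=="S" and n=="before": continue
        for vs in(["top"],["scene"]):
            r=fit(D,lambda x:boxpts(*x,.005,.025,[.118]),b,vs,st);print(k,n,vs,r.x.round(4),round(r.fun,1))
for k,a in(("L",(.5088,.166)),("S",(.5735,-.125)),("R",(.5345,-.268)),("T",(.528,.326))):
    for n,D in(("before",d0),("now",d)):
        if k=="T" and n=="before": continue
        zz=[.004,.025] if k=="T" else [0,.021]
        r=fit(D,lambda x:circ(*x,.04,zz),a,["top"],st[:2]);print(k,n,"foot",r.x.round(4),round(r.fun,1))
cv2.imwrite("pics/b1.png",cv2.resize(cv2.imread("pics/top16.png")[90:300],(800,328),interpolation=cv2.INTER_CUBIC))
im=cv2.imread("pics/scene16.png")[120:330,110:390];cv2.imwrite("pics/b2.png",cv2.resize(im,(784,588),interpolation=cv2.INTER_CUBIC))
E
```

```text
t: 34.95
eef_pos: [0.3686, 0.5964, 0.2122]
ee_rot: [3.142, -0.003, -1.962]
force: [-0.2, 0.5, 0.1]
width: 0.0655
L before ['top'] [ 0.5083  0.167  -0.429 ] -41.7
L before ['scene'] [ 0.5113  0.1638 -0.408 ] -58.4
L now ['top'] [ 0.5117  0.167  -0.3974] -39.2
L now ['scene'] [ 0.5145  0.1643 -0.4078] -57.6
R before ['top'] [ 0.5351 -0.2638 -0.3902] -55.2
R before ['scene'] [ 0.5379 -0.2652 -0.3786] -63.7
R now ['top'] [ 0.5351 -0.2638 -0.3902] -55.1
R now ['scene'] [ 0.5379 -0.2652 -0.3789] -63.9
S now ['top'] [ 0.5759 -0.1252 -0.0217] -53.8
S now ['scene'] [ 0.5786 -0.1264 -0.0028] -66.0
L before foot [0.5086 0.1662] -28.6
L now foot [0.5085 0.1661] -27.4
S before foot [ 0.5734 -0.125 ] -26.6
S now foot [ 0.5736 -0.1264] -26.4
R before foot [ 0.5345 -0.2682] -21.9
R now foot [ 0.5344 -0.268 ] -21.9
T now foot [0.5681 0.3322] -25.5
```

View pics/b1.png

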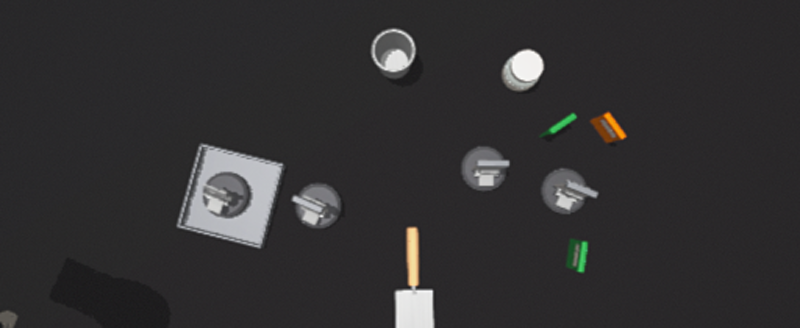

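View pics/b2.png

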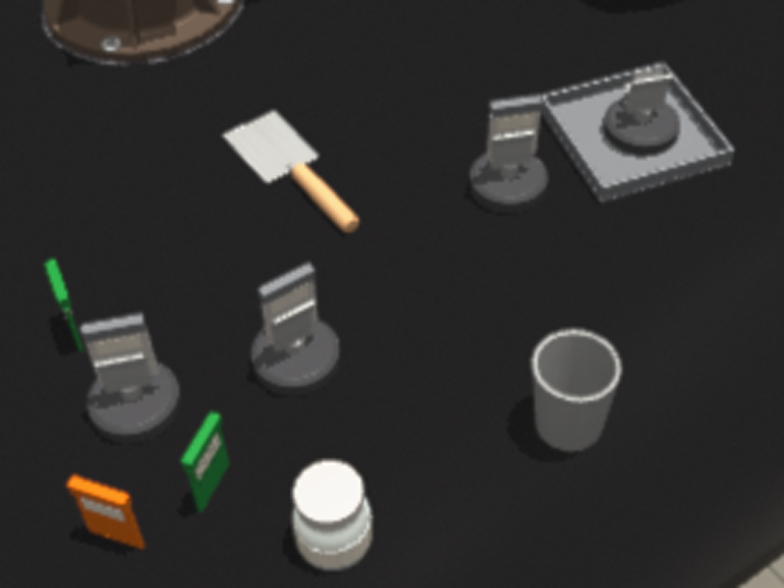

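Everything is placed. The L bar has shifted about 3.3 mm in tag x since the start, and the spare's bar sits about 2.5 mm off in x. Both are inside the limits, but there is time to re-centre them by closing the vertical pads at the true centre.

```bash
python3 -m jog '[[[0.0116,-0.036,0,0,0,-0.1313,0.5],[0.0116,-0.036,0,0,0,-0.1313,0.5],[0.0116,-0.036,0,0,0,-0.1313,0.5],[0.0116,-0.036,0,0,0,-0.1313,0.5],[0.0116,-0.036,0,0,0,-0.1313,0.5],[0.0116,-0.036,0,0,0,-0.1313,0.5],[0.0116,-0.036,0,0,0,-0.1313,0.5],[0.0116,-0.036,0,0,0,-0.1313,0.5],[0.0116,-0.036,0,0,0,-0.1313,0.5],[0.0116,-0.036,0,0,0,-0.1313,0.5],[0.0116,-0.036,0,0,0,-0.1313,0.4],[0.0116,-0.036,0,0,0,-0.1313,0.4],[0,0,0,0,0,0,0.4],[0,0,0,0,0,0,0.4]]]' 20
```

```text
t: 36.8
eef_pos: [0.5099, 0.162, 0.2148]
ee_rot: [-3.142, -0.0, 2.742]
force: [0.1, 0.3, 0.8]
width: 0.0346
```

```bash
python3 -m jog '[[[-0.0008,0.0017,-0.035,0,0,0.004,0.4],[-0.0008,0.0017,-0.035,0,0,0,0.4],[0,0,-0.0263,0,0,0,0.4],[0,0,0,0,0,0,0.4],[0,0,0,0,0,0,0.4],[0,0,0,0,0,0,0.4],[0,0,0,0,0,0,0.4]]]' 20; python3 fs.py
```

```text
t: 37.67
eef_pos: [0.5088, 0.1667, 0.1196]
ee_rot: [3.14, 0.001, 2.747]
force: [-0.3, -0.2, -1.3]
width: 0.0349
t 37.67 pos [0.5088 0.1667 0.1196] yaw -0.394 F tagx -0.18 tagy -0.29 z -1.27 M tag 0.102 -0.01 w 0.0349
```

```bash
python3 -m jog '[[[0,0,0,0,0,0,0.25],[0,0,0,0,0,0,0.13],[0,0,0,0,0,0,0.05],[0,0,0,0,0,0,0.05],[0,0,0,0,0,0,0.05],[0,0,0,0,0,0,0.05]]]' 20; python3 fs.py
```

```text
t: 38.42
eef_pos: [0.5085, 0.1663, 0.1187]
ee_rot: [3.142, 0.0, 2.747]
force: [0.0, -0.8, 1.9]
width: 0.0096
t 38.42 pos [0.5085 0.1663 0.1187] yaw -0.395 F tagx 0.32 tagy -0.70 z 1.89 M tag -0.035 -0.24 w 0.0096
```

```bash
python3 -m jog '[[[0,0,0,0,0,0,0.15],[0,0,0,0,0,0,0.3],[0,0,0,0,0,0,0.4],[0,0,0.03,0,0,0,0.4],[0,0,0.03,0,0,0,0.4],[0.0082,-0.0365,0,0,0,0.0488,0.4],[0.0082,-0.0365,0,0,0,0.0488,0.4],[0.0082,-0.0365,0,0,0,0.0488,0.4],[0.0082,-0.0365,0,0,0,0.0488,0.4],[0.0082,-0.0365,0,0,0,0.0488,0.4],[0.0082,-0.0365,0,0,0,0.0488,0.4],[0.0082,-0.0365,0,0,0,0.0488,0.4],[0.0082,-0.0365,0,0,0,0.0488,0.4],[0,0,0,0,0,0,0.4],[0,0,0,0,0,0,0.4],[0,0,0,0,0,0,0.4]]]' ; python3 - <<'E'
from h import *;snap("17")
d=load("17")
st=np.array([.002,.002,.03])
r=fit(d,lambda x:boxpts(*x,.005,.025,[.118]),(.512,.166,-.4),["scene"],st);print(r.x.round(4),r.fun)
r=fit(d,lambda x:boxpts(*x,.005,.025,[.118]),(.512,.166,-.4),["top"],st);print(r.x.round(4),r.fun)
E
```

```text
t: 40.42
eef_pos: [0.5739, -0.1249, 0.1787]
ee_rot: [3.141, 0.0, 3.138]
force: [-0.6, -0.1, 0.9]
width: 0.035
[ 0.5119  0.1651 -0.4069] -58.33533197855021
[ 0.5155  0.1787 -0.3429] -0.20437822282876744
```

```bash
python3 -m jog '[[[0,0,-0.03,0,0,0,0.4],[0,0,-0.0295,0,0,0,0.4],[0,0,0,0,0,0,0.4],[0,0,0,0,0,0,0.4],[0,0,0,0,0,0,0.4],[0,0,0,0,0,0,0.25],[0,0,0,0,0,0,0.13],[0,0,0,0,0,0,0.05],[0,0,0,0,0,0,0.05],[0,0,0,0,0,0,0.05]]]' 20; python3 fs.py
```

```text
t: 41.78
eef_pos: [0.5741, -0.1257, 0.1194]
ee_rot: [-3.142, 0.0, 3.137]
force: [-0.6, 0.4, 1.6]
width: 0.0094
t 41.77 pos [ 0.5741 -0.1257  0.1194] yaw -0.004 F tagx -0.56 tagy 0.40 z 1.64 M tag 0.176 -0.128 w 0.0094
```

```bash
python3 -m jog '[[[0,0,0,0,0,0,0.15],[0,0,0,0,0,0,0.3],[0,0,0,0,0,0,0.4],[0,0,0.03,0,0,0,0.4],[0,0,0.04,0,0,0,0.4],[0,0,0.03,0,0,0,0.4],[-0.0172,0.0481,0,0,0,0,0.4],[-0.0172,0.0481,0,0,0,0,0.4],[-0.0172,0.0481,0,0,0,0,0.4],[-0.0172,0.0481,0,0,0,0,0.4],[-0.0172,0.0481,0,0,0,0,0.4],[-0.0172,0.0481,0,0,0,0,0.4],[-0.0172,0.0481,0,0,0,0,0.4],[-0.0172,0.0481,0,0,0,0,0.4],[-0.0172,0.0481,0,0,0,0,0.4],[-0.0172,0.0481,0,0,0,0,0.4],[-0.0172,0.0481,0,0,0,0,0.4],[-0.0172,0.0481,0,0,0,0,0.4],[-0.0172,0.0481,0,0,0,0,0.4],[0,0,0,0,0,0,0.4]]]' ; python3 - <<'E'
from h import *;snap("18")
d=load("18")
st=np.array([.002,.002,.03])
for k,b in(("L",(.509,.166,-.4)),("R",(.5363,-.264,-.39)),("S",(.575,-.126,0))):
    for vs in(["top"],["scene"]):
        r=fit(d,lambda x:boxpts(*x,.005,.025,[.118]),b,vs,st);print(k,vs,r.x.round(4),round(r.fun,1))
for k,a in(("L",(.5088,.166)),("S",(.5735,-.125)),("R",(.5345,-.268)),("T",(.528,.326))):
    zz=[.004,.025] if k=="T" else [0,.021]
    r=fit(d,lambda x:circ(*x,.04,zz),a,["top"],st[:2]);print(k,"foot",r.x.round(4),round(r.fun,1))
im=cv2.imread("pics/scene18.png")[120:330,110:390];cv2.imwrite("pics/b3.png",cv2.resize(im,(784,588),interpolation=cv2.INTER_CUBIC))
im=cv2.imread("pics/top18.png")[170:260,100:240];cv2.imwrite("pics/b4.png",cv2.resize(im,None,fx=5,fy=5,interpolation=cv2.INTER_CUBIC))
E
```

```text
t: 44.28
eef_pos: [0.349, 0.5023, 0.2181]
ee_rot: [-3.141, -0.0, 3.14]
force: [-0.2, -1.5, -0.5]
width: 0.0349
L ['top'] [ 0.5092  0.1685 -0.435 ] -44.1
L ['scene'] [ 0.5119  0.165  -0.4068] -58.2
R ['top'] [ 0.5351 -0.2638 -0.3902] -55.0
R ['scene'] [ 0.538  -0.2652 -0.3802] -63.6
S ['top'] [ 0.5747 -0.1252 -0.0424] -51.3
S ['scene'] [ 0.5767 -0.1265 -0.0013] -63.9
L foot [0.5083 0.1658] -26.6
S foot [ 0.5736 -0.1264] -26.7
R foot [ 0.5344 -0.268 ] -21.9
T foot [0.554  0.2764] -25.1
```

View pics/b3.png

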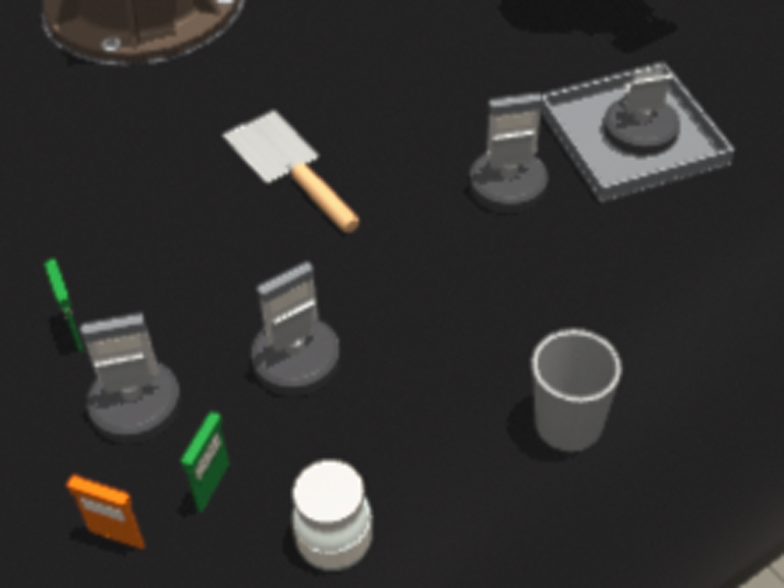

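View pics/b4.png

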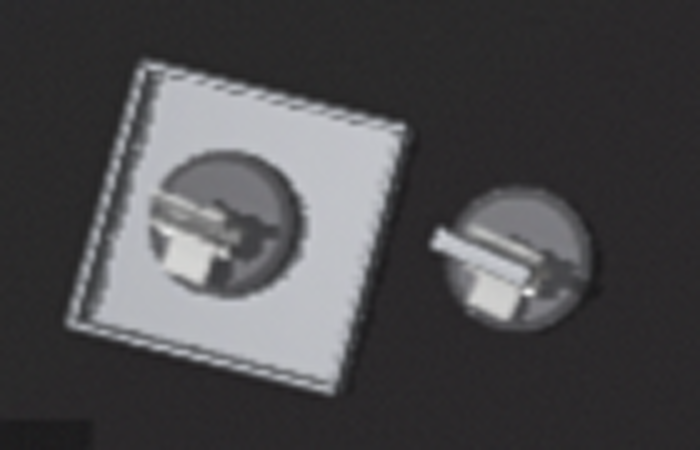

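```bash
python3 - <<'E'
from h import *
T=load("18")["top"];print(ray(T,145.2-.4,215-.4,.02)-[.5265,.319,0])
from station import job_done
print(job_done())
E
```

```text
[-0.00059553  0.00475913  0.02      ]
the job is handed in; nothing more can be done
None
```

The job is handed in at about 44 s of the 72 s allowed. The last pictures show it done, but no verdict was reported.

**Finding the tired clip:** Drawn up 3 mm, the left tag slid at about 6.9 N, so that clip is sound, and I pushed it home again. The middle tag slid at about 1.5 N, so its clip is the tired one. I did not touch the right tag, because only one of the three is tired.

**Moving the tag:** The middle tag is in the spare stand and fully home; the push force rose sharply at the expected height. The first try missed the mouth on the robot's side and pressed with about 21 N. That tipped the tag roughly 0.12 rad in the grip, so I tilted the tool to square it and put it in again. On that try the entry peaked at about 16 N instead of 4 to 9 N, because I was 2 to 3 mm off in x. After I corrected that, it slid in at 7 to 10 N.

**Moving the stand:** The tired stand is upright in the tray, about 5 mm from its centre.

**Last checks:**
- **Centring:** After pushing, the left tag leaned about 3 mm and the spare's about 2.5 mm at the bar. I re-centred both, and they now sit within about 1 to 1.5 mm of centre. I did not push them down again afterwards.
- **Stands:** The feet of the three sound stands fit within about 1.5 mm of where they started.
- **Bystanders:** The cup, jar, spatula and coloured look-alikes show no movement by eye; I did not measure them. The gripper is clear of everything.
- **Disagreements:** The two cameras differ by 2 to 4 mm throughout. The automatic fit of the foot in the tray failed, so I read that position by eye from the picture.

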